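# Start the bench hood and raise its sash to the working mark

## Robot

A 7-joint arm with a two-finger parallel gripper is mounted at the origin on a cart in front of the work surface, level with it; the furniture and walls round the work are solid. World frame = base frame: x ahead of the robot, y to its left, z up, the work surface at z = 0. Lengths are in m, angles in rad, forces in N, time in s.
With the tool pointing down it reaches from about 0.425 to 0.875 m from the base axis. Payload 4.7 kg.
Tool frame: the origin (TCP) lies at the very end of the fingers, on their centre line; the grasp point (between the pads) lies 19 mm behind it (grip_point_offset is the distance from the TCP to the grasp point, in m); x points along the fingers, z is the direction in which the jaws open and shut, and the axes are right-handed (so a half turn about x gives the same grasp; the last joint's range is limited). The gripper opens to 87 mm and grips with 3 to 60 N. Pads are 19 mm wide; open, the fingers measure 117 mm over their backs; the gripper's body (75 mm by 190 mm) begins 51 mm behind the grasp point.
Start: joints at [-1.327, 0.321, -0.07, 1.45, 0.023, 1.371, -0.057], TCP at [0.148, 0.633, 0.184] pointing down, gripper open.
Joint ranges: [-2.86, 2.86], [-0.3, 2.09], [-1.38, 1.24], [0.06, 2.45], [-1.56, 4.7], [0.09, 2.05], [-2.69, 2.69]. Speed limits (rad/s): [2.57, 2.57, 3.14, 3.14, 3.14, 3.14, 3.14].

## Interface

Orientations are given as a rotation vector (axis times angle).
In Python, from bench import get_state, get_image, calibration, close_job, grip_point_offset gives the robot as it stands.
- The arm moves only by the tool play_rows, never from a script. Its argument "targets" is a list of rows, each an object with "claw": the closure, from 0 (fully open) to 1 (shut); "linear": the shift along the tool's x, y, z as a fraction of full scale, a list of three; "rotation": the turn, a rotation vector about the tool's x, y, z as a fraction of full scale, a list of three. In form: [{"claw": claw, "linear": [x, y, z], "rotation": [wx, wy, wz]}, ...]. A call has 1 to 10 rows; each row shifts and turns the pose as measured when the row begins, along the tool's axes as they then stand; what a row does not reach is not made up. Full scale, the value 1, is 2.5 cm for a shift and 90 degrees for a turn. A row lasts 1/12 s, in which the tool goes at most 41.7 mm and 7.16 degrees, less where a joint would pass 70% of its speed; a pose out of reach is approached as far as the arm can. A call with a number of a shift or a turn outside -1 to 1 is refused whole. A call with a gripper value outside its range is refused whole. The fingers move at their own pace and stop on an object; "newtons" is the grip in N (left out, the last holds). Time passes only in rows, so rows that do not move let the fingers close. It gives the time, the measured TCP pose, the force and the opening at its end, in the units of the state.
- get_state(): the state, without advancing time (a new reading comes with each control period).
- get_image(name): name is "scene" or "top" or "wrist"; returns the picture (400x640x3 uint8, blue, green, red); there is no depth.
- calibration(name): a dict with "fx", "fy", "cx", "cy" (pixels), "dist_coeffs" ([k1, k2, p1, p2, k3] as OpenCV has them; the pictures are not rectified), "rvec" (rotation vector, rad) and "tvec" (3), from world to camera coordinates, as OpenCV has them; the wrist camera has in their place "hand_eye" (4x4, takes a point from camera to tool coordinates, whose origin is the TCP and whose axes are the tool frame's). Camera axes: x right, y down, z forward; pixel columns grow to the right and rows downward; lengths in m; the calibration is good to about 2 mm. A picture is of the moment at which its call begins: read the wrist's pose just before it. calibration takes no time and is no camera call.
- close_job(): hands the job in, once; it reports no verdict.
The state is a dict: "time": time; "joint_positions": joint angles; "qd": joint speeds; "joint_torque": joint torques, N m; "position": TCP position; "tool_rot": TCP orientation; "ft_force": force on the tool from outside, world axes, zero at the start; "torque": the same for the moment, N m; "grip_width": opening from 0.0 (shut) to 1.0 (fully open).
Only numpy, scipy, OpenCV 4.12 (cv2) and the standard library are available. Lean on these libraries where they do the work, as an engineer would, in place of code of your own. Each camera call takes 0.05 s, during which the arm holds its last target. There are 200 camera calls.

## Task

Get the small bench-top fume hood ready for work: first press in the upper half of the rocker switch on its right-hand post, all the way, so that the blower runs before the hood is opened; then reach under the projecting lip of the sash with the fingers and push the sash up smoothly, until the underside of the lip is level with the point of the arrow clip on the left-hand post. Only press and push: do not pinch the lip, do not push the sash more than a finger's breadth past the mark, leave the switch on and the sash standing at the mark, and leave everything else where it stands.

Things in the scene. Friction and masses are not known exactly. Their poses are not given: they have to be found in the camera images.
- sash (a joint): Height of the counterweighted clear sliding window (sash) of the hood above its shut position, m: 0 = shut, 0.185 = top stop; it starts 0 to 0.03. It slides straight up and down, is nearly balanced, and stays where it is left; moving it up or down takes about 3 to 8 N, and a little more when moved fast.
- lip (a point): Middle of the lip's underside, at the lip's front edge (its lowest line); moves with the sash. 110 mm above the worktop when shut. Below the lip all is free down to the worktop, back to the hood's plinth 38 mm behind this point; the hood's posts stand 31 mm behind it, the sash 43 mm. Axes are the hood's: x points level into the hood, y to its left along the lip, z up. The hood is turned up to 0.12 rad.
- lip_left (a point): Left end of the same lowest line of the lip, 120 mm to the left (hood's +y) of lip; the right end lies as far to the right. The lip is an aluminium ledge along the foot of the sash, 240 mm wide, 11 mm thick, with a round front edge of 5 mm radius: a lower plate (sash_c5, sash_c6), pushed from beneath, and an upper plate on it (sash_c7, sash_c8). Touching both plates at one time is a pinch.
- mark (a point): Point of the black arrow clip (about 31 mm long, 22 mm high) on the scale of the hood's left-hand post, beside the sash. It points at the sash; its height is the working height for the underside of the lip, 225 to 280 mm above the worktop. Fixed to the post; axes as for lip.
- rocker (a joint): Angle of the black rocker switch, rad: 0 = off (lower half in, upper half standing out), 0.32 = fully on (upper half in, at its stop); above 0.25 counts as on. Stays where it is left. Pushing on the upper half's centre takes about 4 N, at the stop it is rigid.
- rocker_upper (a point): Centre of the front face of the upper half of the rocker (30 mm wide, 44 high) on the grey box of the hood's right-hand post; moves with the rocker. About 250 mm above the worktop, 14 mm above the rocker's middle; goes in about 4 mm from off to on. Off, it stands about 10 mm proud of the surround, on, about 5. Axes: the hood's, turned about y by rocker: x into the post, y left, z up.
- media_bottle: clear bottle with a blue cap, 69 mm across and 172 tall, standing inside the hood; origin under its centre. To be left alone.
- rack_white: white microtube rack, 90x120x47 mm, inside the hood; origin under its centre. To be left alone.
- dropper: small brown bottle with a black cap, 31 mm across and 72 tall, inside the hood; origin under its centre. To be left alone.
- squeeze_bottle: white squeeze bottle, 43 mm across and 125 tall, on the worktop to the right of the hood; origin under its centre. To be left alone.
- rack_yellow: yellow microtube rack, 92x120x49 mm, on the worktop to the right; origin under its centre. To be left alone.
- timer: white bench timer, 37x68x49 mm, on the worktop to the left; origin under its centre. To be left alone.
- tape_roll: roll of tape, 85 mm across and 19 high, lying on the worktop near the front on the left; origin under its centre. To be left alone.
- marker_0: marker pen, 134 mm long and 15 mm thick, lying on the worktop in front of the hood; origin under its centre, its length along y. To be left alone.

How it is judged:
By the outcome, as a careful person would: the job done as asked, in the order asked, and still so for the second after the job is handed in, with the robot touching nothing.
It also fails if it takes over 40 s, if anything falls off the work surface, if the arm or the gripper's body presses on something with over 40 N, if the wrist force passes 120 N, or if a joint passes its speed limit or range.

## Working session

There is one attempt and no reset: what is moved stays moved. The work goes in short steps, Python scripts to look and compute and a tool call to move; the robot and the scene stay as the last step left them, time stands still between calls to the robot, and variables do not carry over. Pictures are saved under pics/ and viewed, about 8 in all and at most 12, crops included, and the job is handed in when it is done.

Besides the shell and the picture viewer there is one more tool, called after "Call:" by a JSON object that holds its "op" and its "data". play_rows: Moves the arm, as the interface text tells. Shift numbers are shares of 2.5 cm and turn numbers shares of 90 degrees, none past 1 either way. Its arguments: {"type":"object","properties":{"targets":{"type":"array"},"newtons":{"type":"number"}},"required":["targets"]}

```bash
mkdir -p pics; python3 - <<'E'
from bench import *
import cv2
s=get_state(); print(s)
for n in("scene","top","wrist"):
    cv2.imwrite(f"pics/{n}0.png",get_image(n)); print(n,calibration(n))
print(grip_point_offset)
E
```

```text
{'time': 0.0, 'joint_positions': array([-1.32687612,  0.32181592, -0.0700643 ,  1.45171803,  0.02261907,
        1.37079306, -0.05690534]), 'qd': array([ 0.00027734, -0.00093594, -0.00098347,  0.00097884,  0.00011369,
        0.00219282,  0.00165763]), 'joint_torque': array([ 3.43779884e-04, -4.91285706e+01, -4.03736411e-01, -3.12531388e+01,
       -6.39723195e-02,  4.39381355e-02,  1.66227560e-04]), 'position': array([0.14799737, 0.63226283, 0.18334443]), 'tool_rot': array([-1.03956723,  1.31066547,  1.03738398]), 'ft_force': array([-0.73757047,  0.01145759,  0.28808091]), 'torque': array([-0.0055016 ,  0.02727423, -0.00862363]), 'grip_width': 0.9954906210337358}
scene {'fx': 362.8446387406334, 'fy': 362.8446387406334, 'cx': 315.75556030945836, 'cy': 205.21793071985624, 'dist_coeffs': array([-0.00615549,  0.        ,  0.        ,  0.        ,  0.        ]), 'rvec': array([ 0.68521841,  2.33185274, -1.43384234]), 'tvec': array([0.37834096, 0.02119308, 1.45506255])}
top {'fx': 427.44979747146147, 'fy': 427.44979747146147, 'cx': 324.89957189895205, 'cy': 195.65404741733613, 'dist_coeffs': array([-0.11821622,  0.        ,  0.        ,  0.        ,  0.        ]), 'rvec': array([ 2.16349738, -1.27266951,  0.48006051]), 'tvec': array([-0.20542747,  0.49862201,  0.91399912])}
wrist {'fx': 294.40528064787355, 'fy': 294.40528064787355, 'cx': 316.8827250284275, 'cy': 200.42791188896285, 'dist_coeffs': array([-0.01896028,  0.        ,  0.        ,  0.        ,  0.        ]), 'hand_eye': array([[ 2.08165771e-04, -2.46396666e-01,  9.69169046e-01,
        -2.00173115e-01],
       [-9.20397150e-04, -9.69168704e-01, -2.46396382e-01,
         6.68757526e-02],
       [ 9.99999555e-01, -8.40729135e-04, -4.28530540e-04,
         3.27159221e-04],
       [ 0.00000000e+00,  0.00000000e+00,  0.00000000e+00,
         1.00000000e+00]])}
0.0187
```

View pics/scene0.png

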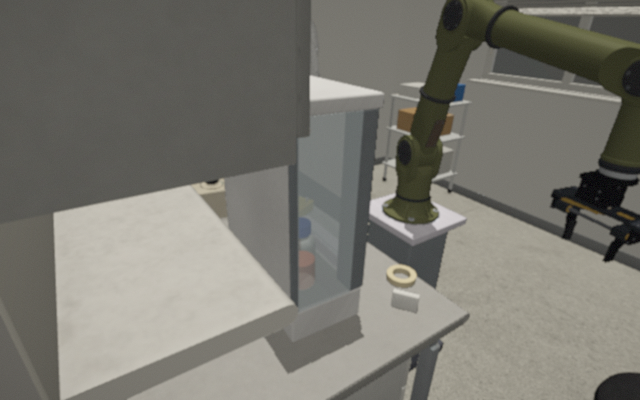

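View pics/top0.png

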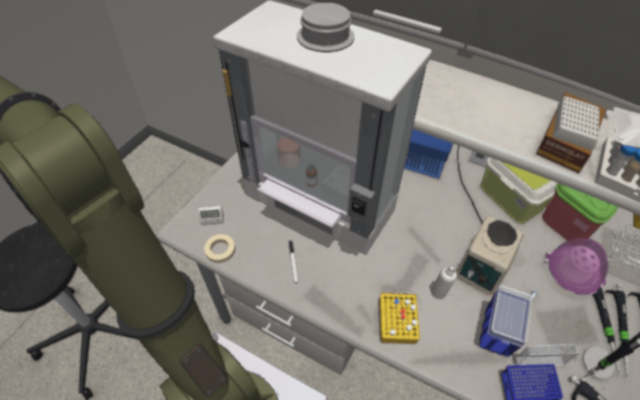

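The scene view looks from behind the hood, so it is of little use. The top view shows the lip at about (260,185)–(340,220), the rocker at about (358,203) and the arrow clip near (244,140). I'll enlarge that area.

```bash
cat > h.py <<'E'
import numpy as np, cv2
from scipy.spatial.transform import Rotation as R
from bench import *
def cam(n,s=None):
    c=calibration(n); K=np.array([[c['fx'],0,c['cx']],[0,c['fy'],c['cy']],[0,0,1]])
    if n=='wrist':
        T=np.eye(4);T[:3,:3]=R.from_rotvec(s['tool_rot']).as_matrix();T[:3,3]=s['position']
        M=np.linalg.inv(T@np.array(c['hand_eye']))
    else:
        M=np.eye(4);M[:3,:3]=R.from_rotvec(c['rvec']).as_matrix();M[:3,3]=c['tvec']
    return K,np.array(c['dist_coeffs']),M
def proj(C,P):
    K,d,M=C; return cv2.projectPoints(np.array(P,float).reshape(-1,3),cv2.Rodrigues(M[:3,:3])[0],M[:3,3],K,d)[0][:,0]
def ray(C,uv):
    K,d,M=C; p=cv2.undistortPoints(np.array([[uv]],float),K,d)[0,0]
    Ri=M[:3,:3].T; return -Ri@M[:3,3], Ri@np.array([p[0],p[1],1])
def onz(C,uv,z):
    o,d=ray(C,uv); return o+d*(z-o[2])/d[2]
E
python3 - <<'E'
from h import *
im=cv2.imread('pics/top0.png')
cv2.imwrite('pics/topc.png',cv2.resize(im[100:230,225:385],None,fx=5,fy=4.6,interpolation=cv2.INTER_CUBIC) if 0 else cv2.resize(im[105:225,225:385],None,fx=5,fy=5,interpolation=cv2.INTER_CUBIC))
C=cam('top'); print('cam',ray(C,(320,200)))
s=get_state(); print(R.from_rotvec(s['tool_rot']).as_matrix())
print('pen',onz(C,(292,242),.01),onz(C,(296,281),.01),'lip ends z.11-.14',[onz(C,p,z) for p in((259,187),(341,222)) for z in(.12,.14)])
E
```

```text
cam (array([-0.0858895 , -0.2625812 ,  1.02464279]), array([ 0.55464035,  0.30292787, -0.77514099]))
[[-2.37687136e-04 -9.73713657e-01  2.27775453e-01]
 [-1.49140927e-03  2.27775551e-01  9.73712521e-01]
 [-9.99998860e-01 -1.08267481e-04 -1.50634489e-03]]
pen [0.46688451 0.12821473 0.01      ] [0.36609062 0.05418996 0.01      ] lip ends z.11-.14 [array([0.51829434, 0.2625365 , 0.12      ]), array([0.50493694, 0.25092711, 0.14      ]), array([0.52349547, 0.00673736, 0.12      ]), array([0.51002308, 0.00078322, 0.14      ])]
```

View pics/topc.png

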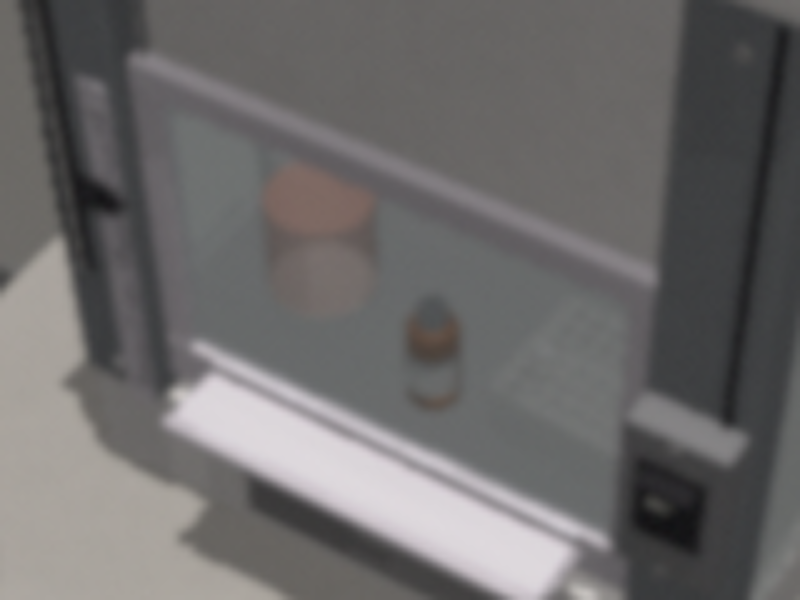

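The crop shows the clip's tip at crop (125,202), i.e. image (250,145). The lip's front edge runs from (258,190) to about (334,225), and the rocker is around (359,205). I'll move in front of the hood with the tool pitched forward, both to look with the wrist camera and to learn the arm's geometry.

Call:
{"op": "play_rows", "data": {"targets": [{"claw": 1,"linear": [-0.6,-1,-0.7],"rotation": [0,0,-0.045]},{"claw": 1,"linear": [-0.6,-1,-0.7],"rotation": [0,0,-0.045]},{"claw": 1,"linear": [-0.5,-1,-0.7],"rotation": [0,0,-0.045]},{"claw": 1,"linear": [-0.4,-1,-0.7],"rotation": [0,0,-0.045]},{"claw": 1,"linear": [-0.3,-1,-0.7],"rotation": [0,0,-0.045]},{"claw": 1,"linear": [-0.2,-1,-0.7],"rotation": [0,0,-0.045]},{"claw": 1,"linear": [-0.1,-1,-0.7],"rotation": [0,0,-0.045]},{"claw": 1,"linear": [0,-1,-0.7],"rotation": [0,0,-0.045]},{"claw": 1,"linear": [0,-1,-0.7],"rotation": [0,0,-0.045]},{"claw": 1,"linear": [0,-1,-0.7],"rotation": [0,0,-0.045]}]}}

```text
time: 0.98
position: [0.3302, 0.4033, 0.3308]
tool_rot: [-1.378, 0.812, 0.472]
ft_force: [-1.0, -0.6, -0.8]
grip_width: 0.325
```

```bash
python3 - <<'E'
from h import *
s=get_state(); print(s['time'],s['joint_positions'],s['position'],s['ft_force'],s['grip_width'])
print(R.from_rotvec(s['tool_rot']).as_matrix())
import pickle
pickle.dump(s,open('s1.pkl','wb'))
cv2.imwrite('pics/w1.png',get_image('wrist'))
C=cam('wrist',s); print(proj(C,[[.52,.26,.12],[.52,.01,.12],[.55,-.03,.25],[.55,.29,.25]]))
E
```

```text
0.9833 [-1.42582918 -0.07101767 -0.05981121  1.80638886  0.72136926  1.55099588
 -0.2106    ] [0.33023102 0.40333504 0.33081414] [-0.97899819 -0.62010258 -0.81814783] 0.3254079597252757
[[ 0.65219693 -0.72294546  0.22801104]
 [-0.15971077  0.16298905  0.97361545]
 [-0.74103417 -0.67140482 -0.00916121]]
[[262.40526996 176.91402604]
 [139.95931474 194.69361879]
 [108.40316048 266.9497822 ]
 [278.52933115 252.27085704]]
```

View pics/w1.png

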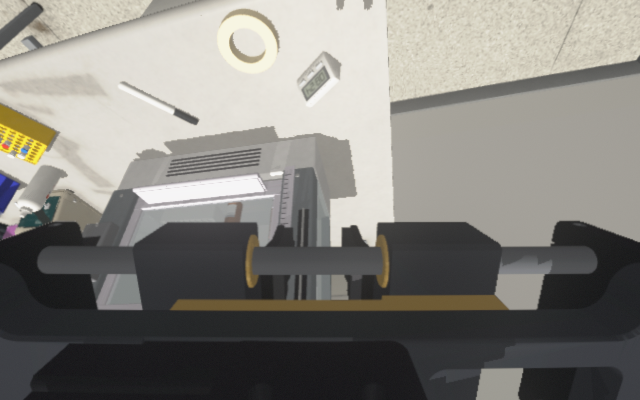

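The wrist view is upside down: the lip runs (137,190)–(268,182), the scale is beside it at (285,195), and the clip and rocker are hidden by the gripper. Next I'll fit the arm's kinematics from the two states and check reachable press poses.

```bash
cat > kin.py <<'E'
from h import *
from scipy.optimize import least_squares
import itertools,pickle
S=[dict(position=np.array([0.14799737,0.63226283,0.18334443]),tool_rot=np.array([-1.03956723,1.31066547,1.03738398]),joint_positions=np.array([-1.32687612,0.32181592,-0.0700643,1.45171803,0.02261907,1.37079306,-0.05690534])),pickle.load(open('s1.pkl','rb'))]
lo=np.array([-2.86,-.3,-1.38,.06,-1.56,.09,-2.69]);hi=np.array([2.86,2.09,1.24,2.45,4.7,2.05,2.69])
def fk(q,p,sg):
    r=lambda a,t:R.from_euler(a,t)
    T=r('z',-q[0])*r('y',q[1]);x=np.array([0,0,p[0]])+T.apply([0,0,p[1]])
    T=T*r('z',sg[0]*q[2]);x=x+T.apply([p[4],0,0]);T=T*r('y',q[3]);x=x+T.apply([p[5],0,p[2]])
    T=T*r('z',sg[1]*q[4])*r('y',q[5]);x=x+T.apply([p[6],0,p[3]])
    T=T*r('z',sg[2]*q[6]); return x,T
Z=R.from_matrix(np.array([[0,0,1],[0,-1,0],[1,0,0]]).T)
def fit():
    best=None
    for sg in itertools.product((1,-1),repeat=3):
        f=lambda p:np.concatenate([fk(s['joint_positions'],p,sg)[0]-s['position'] for s in S]+[.02*(p-[.3,.4,.4,.3,0,0,0])])
        o=least_squares(f,[.3,.4,.4,.3,0,0,0])
        off=[(fk(s['joint_positions'],o.x,sg)[1].inv()*R.from_rotvec(s['tool_rot'])).as_rotvec() for s in S]
        e=np.abs(o.fun[:6]).max()+np.linalg.norm(off[0]-off[1])
        if best is None or e<best[0]: best=(e,o.x,sg,off,o.fun)
    return best
B=fit(); P,SG,OFF=B[1],B[2],R.from_rotvec(B[3][0])
def ik(pos,Rt,q0,n=12,seed=0):
    g=np.random.default_rng(seed);best=None
    for k in range(n):
        q=q0 if k==0 else np.clip(q0+g.normal(0,.6,7),lo+.01,hi-.01)
        def f(q):
            x,T=fk(q,P,SG); return np.r_[(x-pos)*5,(Rt.inv()*T*OFF).as_rotvec(),.003*(q-q0)]
        o=least_squares(f,np.clip(q,lo+.001,hi-.001),bounds=(lo,hi))
        if best is None or o.cost<best.cost: best=o
    return best.x,np.linalg.norm(best.fun[:3])/5,np.linalg.norm(best.fun[3:6])
def tool(yaw,pitch):  # pitch: down angle; camera-down, jaw axis level
    c,s=np.cos,np.sin
    x=np.array([c(yaw)*c(pitch),s(yaw)*c(pitch),-s(pitch)]);z=np.array([-s(yaw),c(yaw),0]);return R.from_matrix(np.c_[x,np.cross(z,x),z])
E
python3 - <<'E'
from kin import *
np.set_printoptions(precision=3,suppress=True)
print(B)
q0=S[1]['joint_positions']
for nm,pos in (('rock',[.53,-.03,.25]),('pre',[.46,-.03,.25]),('lip',[.53,.13,.11]),('lipup',[.53,.13,.25])):
  for yaw in(0,-.4,-.8):
    for pit in(0,.4,.8):
      q,e,a=ik(np.array(pos),tool(yaw,pit),q0,6); print(nm,yaw,pit,round(e*1e3,1),round(a,3),q)
E
```

```text
(np.float64(0.01663251746825433), array([-0.138,  0.41 ,  0.463,  0.449, -0.025, -0.476,  0.004]), (-1, -1, -1), [array([-0.   , -1.571, -0.   ]), array([ 0.   , -1.571, -0.   ])], array([-0.017,  0.003,  0.   ,  0.   , -0.001,  0.   , -0.009,  0.   ,
        0.001,  0.003, -0.001, -0.01 ,  0.   ]))
rock 0 0 88.0 0.951 [-0.86  -0.3   -0.003  2.45   1.225  1.594 -0.476]
rock 0 0.4 58.8 0.646 [ 0.328 -0.3    0.005  1.982 -0.386  1.024  2.133]
rock 0 0.8 29.4 0.318 [ 0.129 -0.3    0.002  1.97  -0.102  1.027  1.746]
rock -0.4 0 61.1 0.643 [-0.841 -0.3   -0.005  2.45   1.2    1.64  -0.546]
rock -0.4 0.4 47.5 0.509 [-0.676 -0.3   -0.005  2.207  0.939  1.388 -0.019]
rock -0.4 0.8 24.5 0.264 [-0.324 -0.3   -0.005  2.024  0.51   1.14   0.636]
rock -0.8 0 36.3 0.373 [-0.694 -0.3   -0.106  2.45   1.164  1.644 -0.595]
rock -0.8 0.4 22.6 0.237 [-0.764 -0.3   -0.004  2.352  1.052  1.562 -0.432]
rock -0.8 0.8 9.5 0.101 [-0.527 -0.3   -0.005  2.123  0.746  1.311  0.007]
pre 0 0 100.8 1.018 [-0.972 -0.3   -0.004  2.45   1.123  1.742 -0.527]
pre 0 0.4 70.3 0.732 [ 0.512 -0.3    0.005  1.956 -0.495  1.
[... 1161 characters left out ...]
.385  0.801  1.282 -0.415]
lipup 0 0 65.8 0.706 [-1.122 -0.3   -0.004  2.45   1.228  1.597 -0.52 ]
lipup 0 0.4 50.5 0.551 [-0.875 -0.3   -0.005  2.145  0.863  1.261  0.198]
lipup 0 0.8 24.8 0.271 [-0.517 -0.3   -0.004  2.009  0.396  1.056  0.878]
lipup -0.4 0 40.4 0.422 [-1.088 -0.3   -0.018  2.45   1.198  1.637 -0.582]
lipup -0.4 0.4 27.4 0.293 [-1.033 -0.3   -0.004  2.33   1.057  1.501 -0.35 ]
lipup -0.4 0.8 12.0 0.129 [-0.776 -0.3   -0.005  2.107  0.72   1.242  0.14 ]
lipup -0.8 0 17.8 0.183 [ 0.071 -0.3   -0.966  2.45   1.137  1.529 -0.671]
lipup -0.8 0.4 0.1 0.001 [-1.057 -0.3    0.002  2.401  1.084  1.598 -0.595]
lipup -0.8 0.8 0.0 0.0 [-1.167 -0.216  0.245  2.087  0.816  1.469 -0.336]
```

Call:
{"op": "play_rows", "data": {"targets": [{"claw": 1,"linear": [0.3,-0.45,-0.4],"rotation": [0.049,0.045,0]},{"claw": 1,"linear": [0.3,-0.45,-0.4],"rotation": [0.049,0.045,0]},{"claw": 1,"linear": [0.3,-0.45,-0.4],"rotation": [0.049,0.045,0]},{"claw": 1,"linear": [0.3,-0.45,-0.4],"rotation": [0.049,0.045,0]},{"claw": 1,"linear": [0.3,-0.45,-0.4],"rotation": [0.049,0.045,0]}]}}

```text
time: 1.45
position: [0.3656, 0.3249, 0.3437]
tool_rot: [-1.105, 1.129, 0.049]
ft_force: [0.4, -0.1, -0.2]
grip_width: 0.01
```

```bash
python3 - <<'E'
from h import *
import pickle
s=get_state();pickle.dump(s,open('s2.pkl','wb'));print(s['position'],s['joint_positions'])
E
```

```text
[0.36557187 0.32485539 0.34371897] [-1.33675692  0.07527695  0.03468861  1.63831845  0.64956962  1.79220282
 -0.46523369]
```

Call:
{"op": "play_rows", "data": {"targets": [{"claw": 1,"linear": [0.3,-0.45,-0.4],"rotation": [0.049,0.045,0]},{"claw": 1,"linear": [0.3,-0.45,-0.4],"rotation": [0.049,0.045,0]},{"claw": 1,"linear": [0.3,-0.45,-0.4],"rotation": [0.049,0.045,0]},{"claw": 1,"linear": [0.3,-0.45,-0.4],"rotation": [0.049,0.045,0]},{"claw": 1,"linear": [0.3,-0.45,-0.4],"rotation": [0.049,0.045,0]}]}}

```text
time: 1.87
position: [0.3601, 0.2415, 0.3529]
tool_rot: [-0.771, 1.396, -0.381]
ft_force: [-0.1, 0.5, -0.2]
grip_width: 0.006
```

```bash
python3 - <<'E'
from h import *
import pickle
s=get_state();pickle.dump(s,open('s3.pkl','wb'));print(s['position'],s['joint_positions']);print(R.from_rotvec(s['tool_rot']).as_matrix())
E
python3 - <<'E'
import re
t=open('kin.py').read()
t=t.replace("pickle.load(open('s1.pkl','rb'))]","*[pickle.load(open(f,'rb')) for f in sorted(glob.glob('s[0-9]*.pkl'))]]").replace("import itertools,","import glob,itertools,")
a=t.index("def fk");b=t.index("Z=R.from")
t=t[:a]+'''def fk(q,p,sg=(-1,-1,-1)):
    r=lambda a,t:R.from_euler(a,t)
    T=r('z',-q[0]);x=np.array([0,0,p[0]])+T.apply([p[7],p[8],0]);T=T*r('y',q[1]);x=x+T.apply([0,0,p[1]])
    T=T*r('z',-q[2]);x=x+T.apply([p[4],p[9],0]);T=T*r('y',q[3]);x=x+T.apply([p[5],0,p[2]])
    T=T*r('z',-q[4]);x=x+T.apply([0,p[10],0]);T=T*r('y',q[5]);x=x+T.apply([p[6],0,p[3]])
    T=T*r('z',-q[6]); return x,T
'''+t[b:]
a=t.index("def fit");b=t.index("def ik")
t=t[:a]+'''pr=np.array([.3,.4,.4,.3]+[0]*7);w=np.array([.003]*4+[.02]*7)
o=least_squares(lambda p:np.concatenate([fk(s['joint_positions'],p)[0]-s['position'] for s in S]+[w*(p-pr)]),pr)
P=o.x;SG=(-1,-1,-1);OFF=R.from_rotvec([0,-np.pi/2,0])
'''+t[b:]
open('kin.py','w').write(t)
E
python3 - <<'E'
from kin import *
np.set_printoptions(precision=4,suppress=True)
print(P,o.fun[:3*len(S)]*1e3)
E
```

```text
[0.36009336 0.24154042 0.35290142] [-1.23458215  0.1636765   0.15858772  1.52745486  0.50450559  1.99373318
 -0.72453159]
[[ 0.16773532 -0.19602984  0.96614552]
 [-0.65960192  0.70603168  0.25776844]
 [-0.73265965 -0.68050831 -0.01087521]]
[ 0.2512  0.4679  0.5132  0.4068 -0.0005  0.002  -0.0002  0.0005 -0.0152
 -0.0107 -0.0007] [ 0.0035  0.0006 -0.0015  0.0018  0.0029 -0.0016 -0.0082  0.01    0.0131
 -0.0045 -0.0118 -0.0096]
```

The kinematic model now fits to about 0.01 mm. Next I'll search for feasible orientations for both jobs.

```bash
python3 - <<'E'
from kin import *
np.set_printoptions(precision=2,suppress=True)
q0=S[-1]['joint_positions']
for nm,pos in (('rock',[.53,-.03,.25]),('pre',[.48,-.03,.25]),('lip',[.53,.15,.11]),('lipup',[.53,.15,.26])):
  for yaw in(0,-.5,-.9,-1.2,.6,1.):
    for pit in(0.1,.4,.7):
      for roll in (0,np.pi,np.pi/2):
        q,e,a=ik(np.array(pos),tool(yaw,pit)*R.from_rotvec([roll,0,0]),q0,5)
        if e<.002 and a<.02: print(nm,yaw,pit,round(roll,1),q)
E
```

```text
rock -0.9 0.1 0 [-1.11  0.22  0.26  2.31  1.33  1.55 -0.95]
rock -0.9 0.1 3.1 [-1.06  0.22  0.21  2.31  1.33  1.56  2.19]
rock -0.9 0.1 1.6 [-1.14  0.22  0.28  2.31  1.32  1.55 -2.52]
rock -0.9 0.4 0 [-1.08 -0.04  0.28  2.25  1.19  1.43 -0.64]
rock -0.9 0.4 3.1 [-1.09 -0.04  0.3   2.25  1.19  1.43  2.5 ]
rock -0.9 0.4 1.6 [-1.07 -0.04  0.27  2.25  1.19  1.43 -2.22]
rock -0.9 0.7 0 [-1.05 -0.19  0.38  2.14  0.98  1.35 -0.33]
rock -0.9 0.7 1.6 [-0.97 -0.18  0.31  2.14  0.97  1.33 -1.89]
rock -1.2 0.1 0 [-1.07  0.42  0.32  2.04  1.12  1.66 -0.88]
rock -1.2 0.1 3.1 [-0.91  0.41  0.14  2.03  1.15  1.72  2.24]
rock -1.2 0.1 1.6 [-1.17  0.43  0.44  2.04  1.09  1.62 -2.44]
rock -1.2 0.4 0 [-1.03  0.2   0.32  2.01  1.    1.56 -0.68]
rock -1.2 0.4 3.1 [-0.91  0.2   0.19  2.01  1.02  1.58  2.45]
rock -1.2 0.4 1.6 [-1.1   0.2   0.4   2.01  0.99  1.55 -2.25]
rock -1.2 0.7 0 [-0.98  0.04  0.38  1.95  0.83  1.47 -0.46]
rock -1.2 0.7 3.1 [-0.94  0.04  0.34  1.95  0.83  1.47  2.69]
rock -1.2 0.7 1.6 [-1.    0.04  0.4   1.95  0.83  1.47 -2.03]
rock 0.6 0.1 0 [ 1.3   0.11 -0.46  2.45  4.69  1.38 -2.17]
[... 5919 characters left out ...]
69  0.81  1.7  -2.21]
lipup -1.2 0.7 0 [-1.07  0.27  0.25  1.66  0.7   1.64 -0.55]
lipup -1.2 0.7 3.1 [-0.86  0.27  0.    1.66  0.75  1.68  2.56]
lipup -1.2 0.7 1.6 [-1.19  0.28  0.4   1.67  0.67  1.62 -2.09]
lipup 1.0 0.1 0 [ 0.8   0.15 -0.33  2.36 -1.56  1.39 -2.21]
lipup 1.0 0.1 3.1 [ 0.8   0.15 -0.33  2.36 -1.56  1.39  0.93]
lipup 1.0 0.1 1.6 [ 0.8   0.15 -0.33  2.36 -1.56  1.39  2.5 ]
lipup 1.0 0.4 0 [-0.47 -0.22  0.81  2.32 -1.21  1.08 -2.66]
lipup 1.0 0.4 3.1 [-0.68 -0.3   1.    2.32 -1.13  1.    0.43]
lipup 1.0 0.4 1.6 [-0.68 -0.3   1.    2.32 -1.13  1.    2.  ]
lipup 1.0 0.7 3.1 [-0.44 -0.3   0.58  2.17 -0.77  0.97 -0.05]
lipup 1.0 0.7 1.6 [-0.44 -0.3   0.58  2.17 -0.77  0.97  1.52]
```

All joints are comfortable with yaw about −0.7 and pitch 0.4 in a roll family. First I'll measure the hood from a better wrist view, with the camera rolled to the hood side. I'll write a small planner that prints the row numbers.

```bash
cat > plan.py <<'E'
from kin import *
def plan(pos,Rt,n,s=None):
    s=s or get_state(); p0=s['position'];R0=R.from_rotvec(s['tool_rot']); dr=(R0.inv()*Rt).as_rotvec()/n
    rows=[]
    for k in range(n):
        Rk=R0*R.from_rotvec(dr*k); rows.append(Rk.inv().apply((np.array(pos)-p0)/n)/.025)
    q,e,a=ik(np.array(pos),Rt,s['joint_positions'],4)
    print('n',n,'deg/row',round(np.degrees(np.linalg.norm(dr)),2),'rot',np.round(dr/(np.pi/2),3),'ik',np.round(q,2),round(e,4),round(a,3))
    print(np.round(np.array(rows),2).tolist())
E
python3 - <<'E'
from plan import *
plan([.37,.26,.32],tool(-.7,.4)*R.from_rotvec([1.2,0,0]),14)
E
```

```text
n 14 deg/row 4.31 rot [ 0.037 -0.03  -0.002] ik [-1.46  0.11  0.01  1.94  0.92  1.85 -1.89] 0.0 0.0
[[0.04, 0.1, 0.04], [0.04, 0.1, 0.03], [0.04, 0.1, 0.03], [0.04, 0.1, 0.02], [0.04, 0.1, 0.01], [0.04, 0.1, 0.0], [0.04, 0.1, -0.01], [0.04, 0.1, -0.01], [0.04, 0.1, -0.02], [0.04, 0.1, -0.03], [0.04, 0.1, -0.04], [0.03, 0.1, -0.04], [0.03, 0.09, -0.05], [0.03, 0.09, -0.06]]
```

Call:
{"op": "play_rows", "data": {"targets": [{"claw": 1,"linear": [0.05,0.14,0.03],"rotation": [0.053,-0.043,-0.003]},{"claw": 1,"linear": [0.05,0.14,0.03],"rotation": [0.053,-0.043,-0.003]},{"claw": 1,"linear": [0.05,0.14,0.03],"rotation": [0.053,-0.043,-0.003]},{"claw": 1,"linear": [0.05,0.14,0],"rotation": [0.053,-0.043,-0.003]},{"claw": 1,"linear": [0.05,0.14,0],"rotation": [0.053,-0.043,-0.003]},{"claw": 1,"linear": [0.05,0.14,0],"rotation": [0.053,-0.043,-0.003]},{"claw": 1,"linear": [0.05,0.14,-0.03],"rotation": [0.053,-0.043,-0.003]},{"claw": 1,"linear": [0.05,0.14,-0.06],"rotation": [0.053,-0.043,-0.003]},{"claw": 1,"linear": [0.05,0.14,-0.08],"rotation": [0.053,-0.043,-0.003]},{"claw": 1,"linear": [0,0,0],"rotation": [0,0,0]}]}}

```text
time: 2.7
position: [0.3728, 0.2557, 0.3213]
tool_rot: [-0.213, 0.554, -0.617]
ft_force: [-1.2, -0.9, -0.3]
grip_width: 0.004
```

```bash
python3 - <<'E'
from h import *
import pickle
s=get_state();pickle.dump(s,open('s4.pkl','wb'));im=get_image('wrist')
cv2.imwrite('pics/w2.png',im);print(s['position'],s['joint_positions'],s['time'])
C=cam('wrist',s); print(proj(C,[[.52,.25,.12],[.52,.01,.12],[.55,-.03,.25],[.55,.29,.25]]))
E
```

```text
[0.37275019 0.25572304 0.32133406] [-1.45031028  0.09588519  0.02169304  1.91871443  0.8974355   1.8400132
 -1.84750127] 2.7
[[245.9645999   66.6631142 ]
 [266.55308277 192.90950394]
 [333.10625243 226.79168786]
 [354.58259672  53.94338702]]
```

View pics/w2.png

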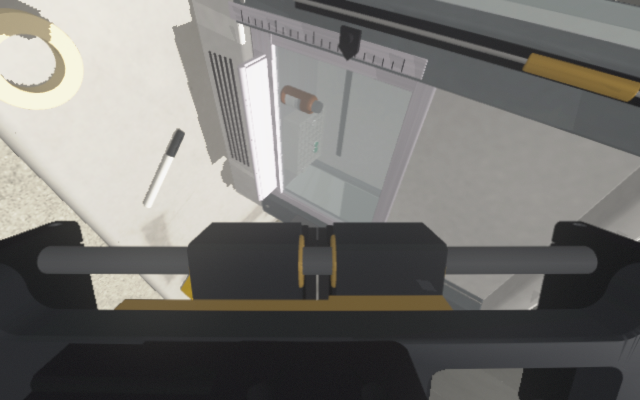

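The view shows the arrow clip, its tip at about (348,58), the lip as the white bar from (245,65) to (265,198), and the scale. I'll take an enlarged crop for exact pixels.

```bash
python3 - <<'E'
import cv2
im=cv2.imread('pics/w2.png')
cv2.imwrite('pics/w2c.png',cv2.resize(im[10:210,205:405],None,fx=3,fy=3,interpolation=cv2.INTER_CUBIC))
E
```

```text
(no output)
```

View pics/w2c.png

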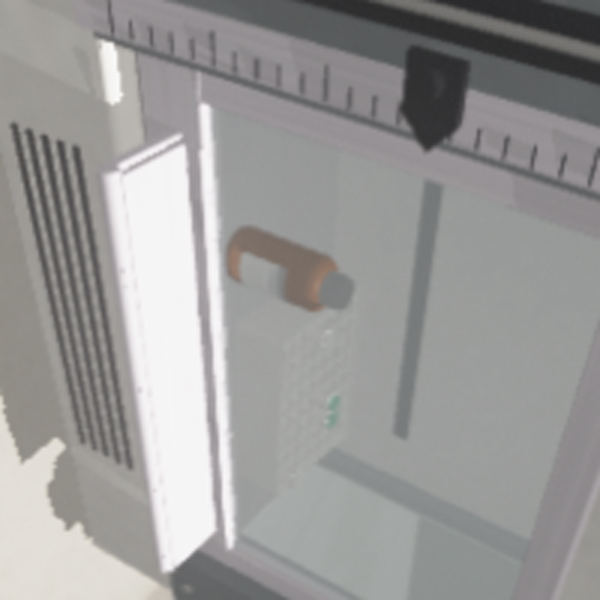

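```bash
cat > fit.py <<'E'
from h import *
import pickle
from scipy.optimize import least_squares
s=pickle.load(open('s4.pkl','rb')); W=cam('wrist',s); T=cam('top')
def hood(p,v): # v in hood axes rel. to lip
    return np.array([p[0],p[1],.11+p[3]])+R.from_euler('z',p[2]).apply(v)
def tri(obs):
    A=[];b=[]
    for C,uv in obs:
        o,d=ray(C,uv);d/=np.linalg.norm(d);M=np.eye(3)-np.outer(d,d);A.append(M);b.append(M@o)
    X=np.linalg.solve(sum(A),sum(b)); return X,[proj(C,X)[0]-uv for C,uv in obs]
LL,LR=(239.7,68.),(258.3,200.7)
def fit(obs):
    f=lambda p:np.concatenate([proj(C,hood(p,v))[0]-np.array(uv) for C,uv,v in obs])
    return least_squares(f,[.51,.13,0,.01])
E
python3 - <<'E'
from fit import *
np.set_printoptions(precision=4,suppress=True)
e=[-.0035,0,.0015]
obs=[(W,LL,np.array([0,.12,0])+e),(W,LR,np.array([0,-.12,0])+e)]
o=fit(obs);print('wrist only',o.x,o.fun)
obs2=obs+[(T,(258,190),np.array([-.0035,.12,.0025+.006])),]
o=fit(obs2);print('with top',o.x,o.fun)
p=o.x
print('top right pred',proj(T,hood(p,[-.0035,-.12,.0025+.006])),'post front foot', proj(T,[hood(p,[.031,.13,-.11-p[3]])]))
X,r=tri([(W,(347.7,60.7)),(T,(249.4,145.6))]);print('mark',X,r,'hood rel',R.from_euler('z',-p[2]).apply(X-hood(p,[0,0,0])))
for uv in [(352.4,196.6),(365.6,202.6),(364.4,215),(351.4,209)]:
    X=onz(T,uv,.25);print(R.from_euler('z',-p[2]).apply(X-hood(p,[0,0,0])))
    # intersect post-ish plane x=.02
    oo,d=ray(T,uv);ex=R.from_euler('z',p[2]).apply([1,0,0])
    for dx in(.01,.02): t=((hood(p,[dx,0,0])-oo)@ex)/(d@ex);Y=oo+d*t;print('   plane',dx,Y,R.from_euler('z',-p[2]).apply(Y-hood(p,[0,0,0]))[1])
E
```

```text
wrist only [ 0.5045  0.1342 -0.0527  0.0109] [ 0.  0. -0.  0.]
with top [ 0.5036  0.1348 -0.0481  0.0114] [-0.6065  0.1543  0.0551  0.0596  0.4065 -1.3523]
top right pred [[333.0885 226.4097]] post front foot [[267.0511 207.8834]]
mark [0.5359 0.289  0.251 ] [array([ 0.8886, -0.3587]), array([0.0236, 0.3596])] hood rel [0.0249 0.1556 0.1295]
[ 0.0189 -0.1554  0.1286]
   plane 0.01 [ 0.5059 -0.025   0.2617] -0.15944525884837182
   plane 0.02 [ 0.5161 -0.0209  0.2486] -0.15486005754961527
[ 0.0195 -0.1903  0.1286]
   plane 0.01 [ 0.5042 -0.0596  0.2625] -0.19413708677133304
   plane 0.02 [ 0.5144 -0.0561  0.2493] -0.19015033734103354
[-0.0141 -0.2051  0.1286]
   plane 0.01 [ 0.5042 -0.0611  0.2164] -0.19558216295177702
   plane 0.02 [ 0.5144 -0.0576  0.2025] -0.19162034182857535
[-0.0147 -0.1715  0.1286]
   plane 0.01 [ 0.5059 -0.0257  0.2155] -0.16017152671026608
   plane 0.02 [ 0.5161 -0.0216  0.2015] -0.15559885390553743
```

The measurements agree with each other:
- **Lip:** at (0.504, 0.135, 0.121) with yaw −0.05, so the sash starts at about 0.011.
- **Mark:** z ≈ 0.251, standing 25 mm behind the lip's front edge.
- **Rocker:** upper half centre at about (0.507, −0.042, 0.250).

Next I'll go to the pre-press pose.

```bash
python3 - <<'E'
from plan import *
plan([.45,-.05,.262],tool(-.8,.15)*R.from_rotvec([1.35,0,0]),13)
E
```

```text
n 13 deg/row 1.59 rot [ 0.01  -0.013 -0.008] ik [ 0.41 -0.07 -1.38  2.45  1.25  1.55 -2.22] 0.0039 0.038
[[0.8, -0.57, -0.05], [0.81, -0.56, -0.06], [0.82, -0.55, -0.06], [0.82, -0.54, -0.07], [0.83, -0.54, -0.08], [0.83, -0.53, -0.09], [0.83, -0.52, -0.1], [0.84, -0.51, -0.11], [0.84, -0.5, -0.12], [0.85, -0.49, -0.13], [0.85, -0.49, -0.13], [0.85, -0.48, -0.14], [0.85, -0.47, -0.15]]
```

```bash
python3 - <<'E'
from plan import *
plan([.46,-.05,.262],tool(-1.0,.2)*R.from_rotvec([1.35,0,0]),13)
q=S[-1]['joint_positions']
s=get_state();p0=s['position'];R0=R.from_rotvec(s['tool_rot']);Rt=tool(-1.,.2)*R.from_rotvec([1.35,0,0]);d=(R0.inv()*Rt).as_rotvec()
for t in np.linspace(0,1,6)[1:]:
    q,e,a=ik(p0+t*(np.array([.46,-.05,.262])-p0),R0*R.from_rotvec(d*t),q,1);print(np.round(q,2),round(e,4))
q,e,a=ik(np.array([.505,-.05,.262]),Rt,q,1);print(np.round(q,2),e)
E
```

```text
n 13 deg/row 1.94 rot [ 0.013 -0.007 -0.016] ik [-1.19  0.04  0.26  2.35  1.17  1.65 -2.22] 0.0 0.0
[[0.82, -0.56, -0.03], [0.84, -0.54, -0.03], [0.85, -0.52, -0.03], [0.86, -0.5, -0.03], [0.87, -0.47, -0.03], [0.89, -0.45, -0.03], [0.9, -0.43, -0.03], [0.91, -0.41, -0.04], [0.92, -0.39, -0.04], [0.92, -0.37, -0.04], [0.93, -0.34, -0.05], [0.94, -0.32, -0.05], [0.95, -0.3, -0.05]]
[-1.42  0.06  0.05  2.03  0.93  1.82 -1.91] 0.0
[-1.37  0.03  0.09  2.13  0.97  1.8  -1.99] 0.0
[-1.32  0.01  0.14  2.22  1.02  1.76 -2.06] 0.0
[-1.26  0.02  0.19  2.29  1.09  1.71 -2.14] 0.0
[-1.19  0.04  0.26  2.35  1.17  1.65 -2.22] 0.0
[-1.14  0.11  0.31  2.28  1.22  1.58 -2.19] 1.8208635406385974e-07
```

Call:
{"op": "play_rows", "data": {"targets": [{"claw": 1,"linear": [0.82,-0.55,-0.03],"rotation": [0.013,-0.007,-0.016]},{"claw": 1,"linear": [0.84,-0.54,-0.03],"rotation": [0.013,-0.007,-0.016]},{"claw": 1,"linear": [0.85,-0.52,-0.03],"rotation": [0.013,-0.007,-0.016]},{"claw": 1,"linear": [0.86,-0.5,-0.03],"rotation": [0.013,-0.007,-0.016]},{"claw": 1,"linear": [0.87,-0.47,-0.03],"rotation": [0.013,-0.007,-0.016]},{"claw": 1,"linear": [0.89,-0.45,-0.03],"rotation": [0.013,-0.007,-0.016]},{"claw": 1,"linear": [0.9,-0.43,-0.03],"rotation": [0.013,-0.007,-0.016]},{"claw": 1,"linear": [0.91,-0.41,-0.04],"rotation": [0.013,-0.007,-0.016]},{"claw": 1,"linear": [0.92,-0.39,-0.04],"rotation": [0.013,-0.007,-0.016]},{"claw": 1,"linear": [0.92,-0.37,-0.04],"rotation": [0.013,-0.007,-0.016]}]}}

```text
time: 3.58
position: [0.4433, 0.0158, 0.2782]
tool_rot: [-0.113, 0.384, -0.908]
ft_force: [-0.1, 0.6, 0.1]
grip_width: 0.008
```

```bash
python3 - <<'E'
from plan import *
s=get_state();print(s['position'],s['joint_positions'],s['time'],s['ft_force'])
plan([.46,-.05,.262],tool(-1.0,.2)*R.from_rotvec([1.35,0,0]),4)
E
```

```text
[0.44334602 0.01577184 0.27821332] [-1.25899574e+00  1.36954804e-03  2.00791379e-01  2.25931172e+00
  1.06715174e+00  1.71432204e+00 -2.09219068e+00] 3.5833 [-0.14741433  0.55401703  0.07006274]
n 4 deg/row 1.54 rot [ 0.009 -0.011 -0.009] ik [-1.19  0.04  0.26  2.35  1.17  1.65 -2.22] 0.0 0.0
[[0.65, -0.24, -0.05], [0.66, -0.23, -0.05], [0.66, -0.22, -0.06], [0.66, -0.21, -0.07]]
```

Call:
{"op": "play_rows", "data": {"targets": [{"claw": 1,"linear": [0.65,-0.24,-0.05],"rotation": [0.009,-0.011,-0.009]},{"claw": 1,"linear": [0.66,-0.23,-0.05],"rotation": [0.009,-0.011,-0.009]},{"claw": 1,"linear": [0.66,-0.22,-0.06],"rotation": [0.009,-0.011,-0.009]},{"claw": 1,"linear": [0.66,-0.21,-0.07],"rotation": [0.009,-0.011,-0.009]},{"claw": 1,"linear": [0,0,0],"rotation": [0,0,0]}]}}

```text
time: 4.0
position: [0.4608, -0.0607, 0.2628]
tool_rot: [-0.098, 0.303, -0.99]
ft_force: [-0.5, -0.6, -0.5]
grip_width: 0.004
```

```bash
python3 - <<'E'
from plan import *
s=get_state();print(s['position'],s['ft_force'],s['time']);pickle.dump(s,open('s5.pkl','wb'))
w=get_image('wrist');t=get_image('top')
C=cam('wrist',s);print('rocker upper pred in wrist',proj(C,[.507,-.042,.25]),'tcp',proj(C,s['position']),'top',proj(cam('top'),[[.507,-.042,.25],s['position']]))
tc=cv2.resize(t[140:260,290:410],None,fx=3.333,fy=3.333,interpolation=cv2.INTER_CUBIC)
wc=cv2.resize(w[:,120:520],(400,400)); cv2.imwrite('pics/c5.png',np.hstack([tc,wc]))
plan([.480,-.05,.262],tool(-1.0,.2)*R.from_rotvec([1.35,0,0]),2,s)
E
```

```text
[ 0.46081353 -0.06066348  0.26280752] [-0.50475169 -0.55600168 -0.4879537 ] 4.0
rocker upper pred in wrist [[317.45158336 149.72280645]] tcp [[316.95649383 221.94614565]] top [[358.8029479  202.26552995]
 [357.75378466 215.85880179]]
n 2 deg/row 0.67 rot [-0.    -0.004  0.006] ik [-1.17  0.07  0.29  2.32  1.19  1.62 -2.2 ] 0.0 0.0
[[0.02, 0.43, 0.09], [0.03, 0.43, 0.09]]
```

View pics/c5.png

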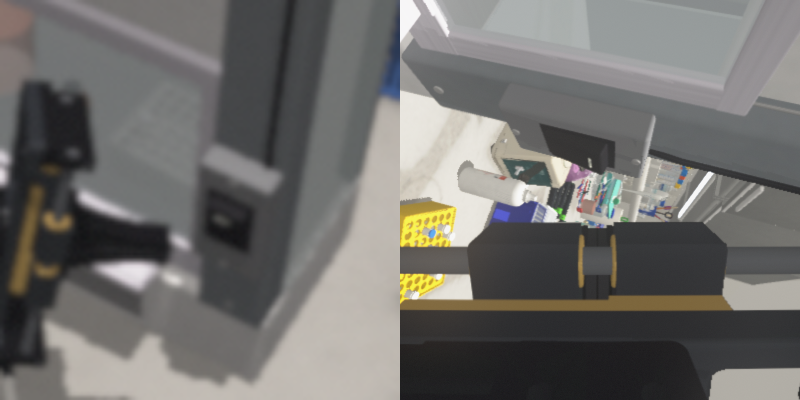

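Left half (top camera): the rocker is at crop (228,220) and the finger end appears at crop (168,243), i.e. image (340,213). The prediction for the TCP is (358,216), so the two disagree. Right half (wrist): the rocker's upper half is near crop (600,150), which agrees with the prediction of (317,150) in the full picture. I'll check the top-camera mismatch before touching anything.

```bash
python3 - <<'E'
from fit import *
s=pickle.load(open('s5.pkl','rb'));Rt=R.from_rotvec(s['tool_rot']);n=get_state();print(n['position'],n['time'])
for v in([0,0,0],[-.0187,0,0],[-.07,0,0],[-.07,0,.095],[-.07,0,-.095]):
    P=s['position']+Rt.apply(v);q=proj(T,P)[0];print(v,P.round(3),q.round(1),'crop',((q-[290,140])*3.333).round(0))
W5=cam('wrist',s)
for u in[(332.,138.),(328.,172.)]: print('rocker top edge, plane z=.258',onz(W5,u,.258))
c=(227.7/3.333+290,222/3.333+140);print(c)
print('tri rocker top corners', tri([(W5,(331,138)),(T,(352.4,196.6))]), tri([(W5,(328,172)),(T,(365.6,202.6))]))
E
```

```text
[ 0.46173856 -0.05746208  0.26383544] 4.1
[0, 0, 0] [ 0.461 -0.061  0.263] [357.8 215.9] crop [226. 253.]
[-0.0187, 0, 0] [ 0.451 -0.045  0.267] [349.7 215. ] crop [199. 250.]
[-0.07, 0, 0] [ 0.425 -0.002  0.277] [327.3 212.8] crop [124. 243.]
[-0.07, 0, 0.095] [ 0.453 -0.008  0.368] [337.  177.8] crop [156. 126.]
[-0.07, 0, -0.095] [0.397 0.003 0.187] [318.8 243.8] crop [ 96. 346.]
rocker top edge, plane z=.258 [ 0.51653251 -0.03798026  0.258     ]
rocker top edge, plane z=.258 [ 0.50432048 -0.0695637   0.258     ]
(358.3168316831683, 206.6066606660666)
tri rocker top corners (array([ 0.50806873, -0.02410898,  0.25957222]), [array([-0.48228467,  0.359047  ]), array([ 0.01584556, -0.16460125])]) (array([ 0.50238631, -0.0601927 ,  0.26090321]), [array([ 2.69804449, -1.95277259]), array([-0.18498727,  1.07925927])])
```

The scene points triangulate consistently, but the gripper itself looks shifted about 35 mm back along its motion. That could be a stale picture, so I'll look again now that the arm is still.

```bash
python3 - <<'E'
from fit import *
t=get_image('top');s=get_state();s0=S=None
old=cv2.imread('pics/c5.png')[:,:400]
tc=cv2.resize(t[140:260,290:410],None,fx=3.333,fy=3.333,interpolation=cv2.INTER_CUBIC)
print(s['position'],s['qd'].round(3)); print(np.abs(tc.astype(int)-old).mean())
q=proj(T,s['position'])[0]; c=((q-[290,140])*3.333).astype(int); print(c)
cv2.circle(tc,tuple(c),4,(0,0,255),1)
w=get_image('wrist');wc=cv2.resize(w[100:260,217:417],(500,400),interpolation=cv2.INTER_CUBIC)[:, :400]
cv2.imwrite('pics/c6.png',np.hstack([tc,wc]))
E
```

```text
[ 0.46196182 -0.05648087  0.26392806] [-0.014 -0.001 -0.017 -0.001  0.002 -0.    -0.012]
1.4457833333333334
[221 248]
```

View pics/c6.png

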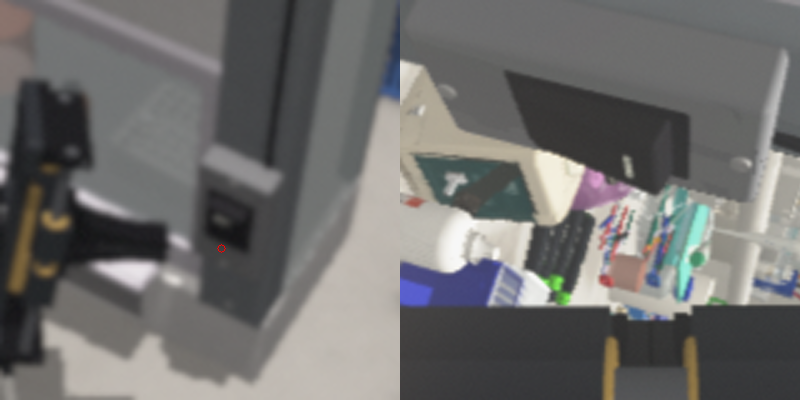

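The arm is still and nothing changed: the finger end is at crop (168,243), while the TCP projects to (221,248). I'll check the same relation in the start picture from the scene camera, and in the present one.

```bash
python3 - <<'E'
from fit import *
Sc=cam('scene')
Rt=R.from_rotvec([-1.03956723,1.31066547,1.03738398]);p=np.array([0.14799737,0.63226283,0.18334443])
for v in([0,0,0],[0,0,.043],[0,0,-.043],[-.04,0,.043],[-.04,0,-.043],[-.07,0,.095],[-.07,0,-.095],[-.2,0,0]): print(v,proj(Sc,p+Rt.apply(v))[0].round(1))
# known static: hood corner checks in the scene view
pp=[.5036,.1348,-.0481,.0114]
for v in ([.031,.16,-.1214],[.031,.13,-.1214]): print('left post foot',proj(Sc,hood(pp,v)))
print('tape z.019', onz(Sc,(401,275),.019), onz(T,(220,247),.019), 'wrist', onz(W,(22,58),.019),'pen mid',onz(T,(294,262),.01),onz(W,(164,168),.01))
s=get_state();im=cv2.imread('pics/scene0.png');cv2.imwrite('pics/g0.png',cv2.resize(im[150:280,520:640],None,fx=4,fy=4,interpolation=cv2.INTER_CUBIC))
E
```

```text
[0, 0, 0] [580.  263.1]
[0, 0, 0.043] [598.6 274. ]
[0, 0, -0.043] [563. 253.]
[-0.04, 0, 0.043] [605.5 258.9]
[-0.04, 0, -0.043] [568.5 238.8]
[-0.07, 0, 0.095] [637.5 260.8]
[-0.07, 0, -0.095] [552.8 217.5]
[-0.2, 0, 0] [613.7 182.8]
left post foot [[348.5432809  302.27996951]]
left post foot [[342.17395225 295.71732626]]
tape z.019 [0.3570744  0.29958181 0.019     ] [0.34812521 0.29107851 0.019     ] wrist [0.34461287 0.30106639 0.019     ] pen mid [0.41356206 0.08919432 0.01      ] [0.41638737 0.09711064 0.01      ]
```

View pics/g0.png

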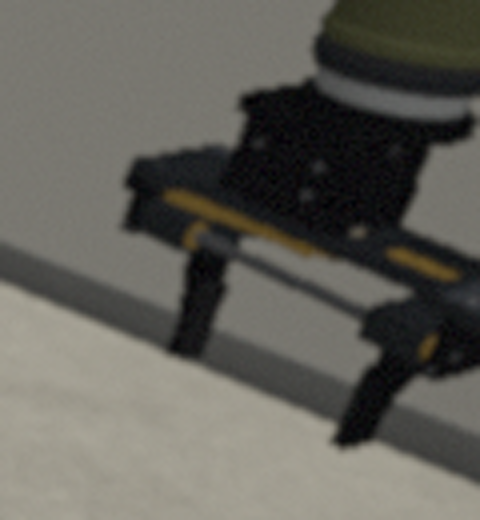

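All three cameras agree that the visible fingertips end about 38 mm behind the reported TCP. In the scene view the tips at (566,238) and (606,260) match tool x = −0.04, and the top and wrist views agree. I'll plan with the real tip at tool x = −0.038 and confirm it by touch.

```bash
cat >> plan.py <<'E'
TIP=np.array([-.038,0,0])
def plantip(tip,Rt,n): # straight line of the tip
    s=get_state();R0=R.from_rotvec(s['tool_rot']);print('tip now',(s['position']+R0.apply(TIP)).round(4),'F',s['ft_force'].round(1),'t',s['time'])
    plan(np.array(tip)-Rt.apply(TIP),Rt,n,s)
E
python3 - <<'E'
from plan import *
for y in(-.7,-.85,-1.): plantip([.48,-.048,.260],tool(y,.15)*R.from_rotvec([1.4,0,0]),3)
E
```

```text
tip now [ 0.4424 -0.0244  0.2718] F [-0.9  0.6 -0.4] t 4.2
n 3 deg/row 6.0 rot [-0.002 -0.025  0.062] ik [ 0.59 -0.03 -1.38  2.45  1.45  1.42 -2.25] 0.0075 0.077
[[0.53, 0.41, 0.07], [0.57, 0.35, 0.05], [0.6, 0.3, 0.03]]
tip now [ 0.4424 -0.0244  0.2718] F [-0.9  0.6 -0.4] t 4.2
n 3 deg/row 3.3 rot [ 0.004 -0.019  0.031] ik [-0.78  0.02 -0.05  2.45  1.39  1.53 -2.31] 0.0 0.0
[[0.55, 0.34, 0.06], [0.56, 0.31, 0.04], [0.58, 0.28, 0.02]]
tip now [ 0.4424 -0.0244  0.2718] F [-0.9  0.6 -0.4] t 4.2
n 3 deg/row 1.48 rot [ 0.01  -0.013  0.   ] ik [-1.12  0.13  0.33  2.34  1.27  1.57 -2.3 ] 0.0 0.0
[[0.55, 0.26, 0.05], [0.55, 0.26, 0.03], [0.55, 0.26, 0.01]]
```

Call:
{"op": "play_rows", "data": {"targets": [{"claw": 1,"linear": [0.55,0.26,0.05],"rotation": [0.01,-0.013,0]},{"claw": 1,"linear": [0.55,0.26,0.03],"rotation": [0.01,-0.013,0]},{"claw": 1,"linear": [0.55,0.26,0.01],"rotation": [0.01,-0.013,0]},{"claw": 1,"linear": [0,0,0],"rotation": [0,0,0]}]}}

```text
time: 4.53
position: [0.5042, -0.0731, 0.2562]
tool_rot: [-0.072, 0.221, -0.974]
ft_force: [0.2, -0.4, -0.3]
grip_width: 0.005
```

```bash
python3 - <<'E'
from plan import *
s=get_state();Rt=R.from_rotvec(s['tool_rot']);print('tool axes of world x,y,z:',Rt.inv().apply(np.eye(3)).round(3))
plantip([.495,-.046,.260],Rt,2)
t=get_image('top');tc=cv2.resize(t[150:250,300:400],None,fx=5,fy=5,interpolation=cv2.INTER_CUBIC)
c=((proj(cam('top'),s['position']+Rt.apply(TIP))[0]-[300,150])*5).astype(int);cv2.circle(tc,tuple(c),4,(0,0,255),1);cv2.imwrite('pics/c7.png',tc)
E
```

```text
tool axes of world x,y,z: [[ 0.541  0.812  0.218]
 [-0.827  0.561 -0.038]
 [-0.153 -0.16   0.975]]
tip now [ 0.4836 -0.0417  0.262 ] F [ 0.2 -0.4 -0.3] t 4.5333
n 2 deg/row 0.0 rot [0. 0. 0.] ik [-1.11  0.14  0.34  2.32  1.29  1.54 -2.3 ] 0.0 0.0
[[0.2, 0.14, 0.01], [0.2, 0.14, 0.01]]
```

View pics/c7.png

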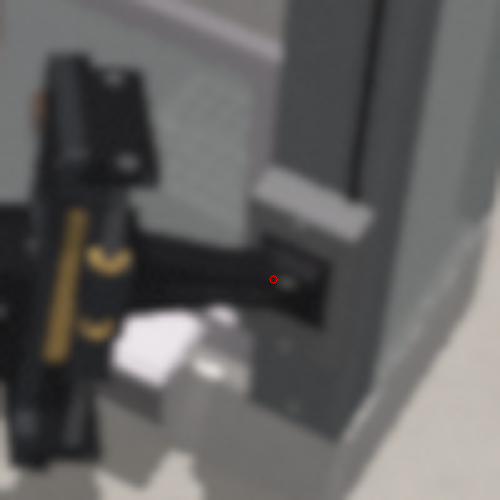

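The tip projects onto the rocker's near side as expected. Now I'll press slowly along the hood's x while watching the force.

Call:
{"op": "play_rows", "data": {"targets": [{"claw": 1,"linear": [0.16,0.06,0.02],"rotation": [0,0,0]},{"claw": 1,"linear": [0.16,0.06,0.02],"rotation": [0,0,0]},{"claw": 1,"linear": [0.06,0.1,0.03],"rotation": [0,0,0]},{"claw": 1,"linear": [0.02,0.03,0.01],"rotation": [0,0,0]}]}}

```text
time: 4.92
position: [0.5143, -0.0749, 0.258]
tool_rot: [-0.071, 0.221, -0.973]
ft_force: [-2.7, -0.6, 1.2]
grip_width: 0.008
```

```bash
python3 - <<'E'
from plan import *
s=get_state();plantip([.5,-.046,.260],R.from_rotvec(s['tool_rot']),2)
E
```

```text
tip now [ 0.4937 -0.0435  0.2639] F [-2.7 -0.6  1.2] t 4.9167
n 2 deg/row 0.0 rot [0. 0. 0.] ik [-1.11  0.15  0.34  2.32  1.3   1.53 -2.3 ] 0.0 0.0
[[0.12, 0.09, -0.05], [0.12, 0.09, -0.05]]
```

Call:
{"op": "play_rows", "data": {"targets": [{"claw": 1,"linear": [0.05,0.06,-0.06],"rotation": [0,0,0]},{"claw": 1,"linear": [0.06,0.07,-0.06],"rotation": [0,0,0]},{"claw": 1,"linear": [0.05,0.07,0],"rotation": [0,0,0]}]}}

```text
time: 5.17
position: [0.5168, -0.0758, 0.2569]
tool_rot: [-0.074, 0.216, -0.981]
ft_force: [-22.1, 11.2, 6.8]
grip_width: 0.009
```

Call:
{"op": "play_rows", "data": {"targets": [{"claw": 1,"linear": [0.05,0.07,0],"rotation": [0,0,0]},{"claw": 1,"linear": [0.04,0.06,0.01],"rotation": [0,0,0]}]}}

```text
time: 5.33
position: [0.5163, -0.0758, 0.2572]
tool_rot: [-0.078, 0.215, -0.987]
ft_force: [-15.6, 6.9, 5.2]
grip_width: 0.003
```

```bash
python3 - <<'E'
from plan import *
s=get_state();plantip([.505,-.046,.260],R.from_rotvec(s['tool_rot']),2)
E
```

```text
tip now [ 0.4961 -0.0441  0.2627] F [-15.6   6.9   5.2] t 5.3333
n 2 deg/row 0.0 rot [0. 0. 0.] ik [-1.1   0.17  0.35  2.3   1.3   1.53 -2.3 ] 0.0 0.0
[[0.13, 0.13, -0.01], [0.13, 0.13, -0.01]]
```

Rigid resistance of about 22 N came after only a few mm. I'll back off and look to see whether the rocker is on.

Call:
{"op": "play_rows", "data": {"targets": [{"claw": 1,"linear": [-0.4,-0.6,-0.16],"rotation": [0,0,0]},{"claw": 1,"linear": [-0.9,-0.2,0],"rotation": [0,0,0]},{"claw": 1,"linear": [-0.9,0,0],"rotation": [0,0,0]},{"claw": 1,"linear": [0,0,0],"rotation": [0,0,0]}]}}

```text
time: 5.67
position: [0.4692, -0.0383, 0.2632]
tool_rot: [-0.076, 0.218, -0.984]
ft_force: [1.0, 0.3, -0.2]
grip_width: 0.003
```

```bash
python3 - <<'E'
from plan import *
s=get_state();pickle.dump(s,open('s6.pkl','wb'));Rt=R.from_rotvec(s['tool_rot']);plantip([.505,-.046,.260],Rt,2)
w=get_image('wrist');t=get_image('top')
cv2.imwrite('pics/w6.png',w)
C=cam('wrist',s);c=proj(C,[.507,-.042,.25])[0];print(c)
u,v=np.clip(c-[40,40],0,[560,320]).astype(int)
wc=cv2.resize(w[v:v+80,u:u+80],(400,400),interpolation=cv2.INTER_CUBIC)
tc=cv2.resize(t[180:230,335:385],(400,400),interpolation=cv2.INTER_CUBIC)
cv2.imwrite('pics/c8.png',np.hstack([tc,wc]));print(u,v)
E
```

```text
tip now [ 0.4489 -0.0066  0.2689] F [ 1.   0.3 -0.2] t 5.6667
n 2 deg/row 0.0 rot [0. 0. 0.] ik [-1.1   0.17  0.35  2.3   1.3   1.53 -2.29] 0.0 0.0
[[1.28, 0.51, 0.1], [1.28, 0.51, 0.1]]
[310.96760037 173.53786119]
270 133
```

View pics/c8.png

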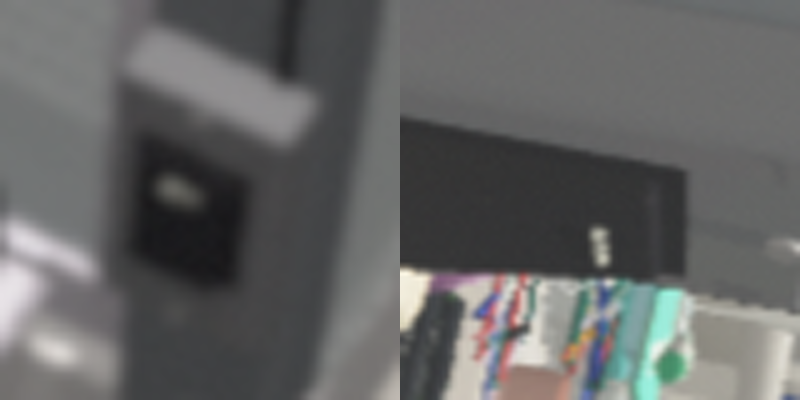

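The rocker now looks in at the top. I'll quantify this by triangulating its white mark before and after.

```bash
python3 - <<'E'
from fit import *
s5=pickle.load(open('s5.pkl','rb'));s5['position']=np.array([.46196,-.05648,.26393]);s6=pickle.load(open('s6.pkl','rb'))
A=tri([(cam('wrist',s5),(308.2,166.)),(T,(356.0,205.6))]);B=tri([(cam('wrist',s6),(310.,182.4)),(T,(357.25,203.75))])
print(A,B,B[0]-A[0])
# fixed y,z label: x from wrist only on plane y=-.042
for C,u in((cam('wrist',s5),(308.2,166.)),(cam('wrist',s6),(310.,182.4))):
    o,d=ray(C,u); print(o+d*(-.042-o[1])/d[1])
E
```

```text
(array([ 0.49563416, -0.04031792,  0.24832868]), [array([ 0.42471062, -0.3123733 ]), array([-0.03354059,  0.15658914])]) (array([ 0.49970032, -0.04131909,  0.25129425]), [array([ 0.43784052, -0.36589783]), array([-0.03578832,  0.1840079 ])]) [ 0.00406616 -0.00100118  0.00296557]
[ 0.49605245 -0.042       0.24773037]
[ 0.49960946 -0.042       0.25093204]
```

The mark on the upper half moved in 4.1 mm, as specified for fully on, and the stop felt rigid, so the switch is on. Next I'll find a reachable under-lip pose with the jaw level, so the gripper's body stays in front of the lip.

```bash
python3 - <<'E'
from plan import *
q0=np.array([-1.2,.25,.11,2.3,1.3,1.3,-.9])
for y in(.14,.18):
 for yaw in(-.3,-.4,-.5):
  for pit in(.1,.2,.3):
    Rt=tool(yaw,pit);out=[];ok=1
    for z in(.085,.12,.17,.215,.25):
        q,e,a=ik(np.array([.511,y,z])-Rt.apply(TIP),Rt,q0,4); ok&=e<.001 and a<.01; out.append(np.round(q,2)[[3,4,5]])
    c=Rt.apply([-.06,-.037,.095])[0]
    q2,e2,a2=ik(np.array([.45,y+.02,.085])-Rt.apply(TIP),Rt,q0,4)
    print(y,yaw,pit,'ok',ok,'corner',round(c,3),'pre',round(e2,4),out if ok else '')
E
```

```text
0.14 -0.3 0.1 ok 0 corner -0.025 pre 0.0023 
0.14 -0.3 0.2 ok 0 corner -0.021 pre 0.0044 
0.14 -0.3 0.3 ok 0 corner -0.016 pre 0.0057 
0.14 -0.4 0.1 ok 1 corner -0.015 pre 0.0 [array([2.41, 1.59, 1.39]), array([2.44, 1.59, 1.4 ]), array([2.45, 1.62, 1.5 ]), array([2.45, 1.62, 1.51]), array([2.45, 1.58, 1.47])]
0.14 -0.4 0.2 ok 1 corner -0.01 pre 0.0 [array([2.44, 1.59, 1.3 ]), array([2.45, 1.58, 1.34]), array([2.45, 1.59, 1.41]), array([2.45, 1.54, 1.37]), array([2.44, 1.51, 1.36])]
0.14 -0.4 0.3 ok 1 corner -0.006 pre 0.0 [array([2.45, 1.57, 1.21]), array([2.45, 1.57, 1.28]), array([2.45, 1.51, 1.27]), array([2.44, 1.46, 1.27]), array([2.42, 1.43, 1.29])]
0.14 -0.5 0.1 ok 1 corner -0.004 pre 0.0 [array([2.34, 1.48, 1.4 ]), array([2.36, 1.48, 1.42]), array([2.38, 1.48, 1.44]), array([2.38, 1.48, 1.47]), array([2.38, 1.48, 1.49])]
0.14 -0.5 0.2 ok 1 corner 0.0 pre 0.0 [array([2.36, 1.47, 1.32]), array([2.37, 1.46, 1.34]), array([2.38, 1.45, 1.37]), array([2.38, 1.43, 1.4 ]), array([2.37, 1.42, 1.42])]
0.14 -0.5 0.3 ok 1 corner 0.005 pre 0.0 [array([2.37, 1.45, 1.24]), array([2.38, 1.4
[... 979 characters left out ...]
8 -0.4 0.3 ok 1 corner -0.006 pre 0.0 [array([2.37, 1.5 , 1.23]), array([2.38, 1.48, 1.24]), array([2.38, 1.44, 1.27]), array([2.37, 1.41, 1.3 ]), array([2.35, 1.39, 1.32])]
0.18 -0.5 0.1 ok 1 corner -0.004 pre 0.0 [array([2.26, 1.43, 1.42]), array([2.28, 1.43, 1.44]), array([2.3 , 1.43, 1.46]), array([2.31, 1.44, 1.49]), array([2.3 , 1.44, 1.51])]
0.18 -0.5 0.2 ok 1 corner 0.0 pre 0.0 [array([2.28, 1.42, 1.35]), array([2.3 , 1.41, 1.36]), array([2.31, 1.4 , 1.39]), array([2.3 , 1.39, 1.42]), array([2.29, 1.38, 1.45])]
0.18 -0.5 0.3 ok 1 corner 0.005 pre 0.0 [array([2.3 , 1.39, 1.27]), array([2.3 , 1.37, 1.29]), array([2.3 , 1.35, 1.32]), array([2.29, 1.33, 1.36]), array([2.27, 1.32, 1.39])]
```

```bash
python3 - <<'E'
from plan import *
Rt=tool(-.36,.2)
s=get_state();q=s['joint_positions'];R0=R.from_rotvec(s['tool_rot']);p0=s['position']
goal=np.array([.44,.19,.20])-Rt.apply(TIP);d=(R0.inv()*Rt).as_rotvec()
for t in np.linspace(0,1,8)[1:]:
    Rk=R0*R.from_rotvec(d*t);p=p0+t*(goal-p0);q,e,a=ik(p,Rk,q,1);c=[(p+Rk.apply(v))[0] for v in([-.1,.037,.095],[-.1,-.037,.095])];print(np.round(q,2),round(e,4),(p+Rk.apply(TIP)).round(3),np.round(c,3))
for tip in([.45,.19,.088],[.514,.18,.088],[.514,.18,.25]): q,e,a=ik(np.array(tip)-Rt.apply(TIP),Rt,q,1);print(tip,np.round(q,2),round(e,4))
plantip([.44,.19,.20],Rt,16)
E
```

```text
[-1.23  0.18  0.23  2.35  1.2   1.66 -2.19] 0.0 [0.447 0.02  0.257] [0.468 0.415]
[-1.27  0.22  0.18  2.37  1.22  1.66 -2.04] 0.0 [0.445 0.049 0.245] [0.466 0.422]
[-1.3   0.24  0.14  2.4   1.25  1.64 -1.88] 0.0 [0.443 0.077 0.235] [0.46  0.427]
[-1.33  0.24  0.11  2.42  1.28  1.62 -1.7 ] 0.0 [0.442 0.106 0.225] [0.451 0.429]
[-1.35  0.23  0.07  2.44  1.31  1.58 -1.5 ] 0.0 [0.441 0.134 0.216] [0.439 0.43 ]
[-1.24  0.19 -0.08  2.45  1.35  1.55 -1.28] 0.0 [0.44  0.162 0.208] [0.425 0.428]
[-1.18  0.15 -0.16  2.45  1.37  1.49 -1.03] 0.0 [0.44 0.19 0.2 ] [0.41  0.423]
[0.45, 0.19, 0.088] [-1.18  0.5  -0.13  2.42  1.46  1.45 -1.35] 0.0
[0.514, 0.18, 0.088] [-1.09  0.51 -0.04  2.39  1.61  1.37 -1.32] 0.0
[0.514, 0.18, 0.25] [-1.08  0.05 -0.04  2.39  1.51  1.37 -0.86] 0.0
tip now [ 0.4492 -0.0093  0.2688] F [-0.8  0.1 -0.9] t 5.7667
n 16 deg/row 5.81 rot [-0.058 -0.02   0.02 ] ik [-1.18  0.15 -0.16  2.45  1.37  1.49 -1.03] 0.0 0.0
[[-0.42, 0.34, -0.19], [-0.42, 0.37, -0.14], [-0.41, 0.39, -0.1], [-0.4, 0.41, -0.05], [-0.39, 0.42, 0.0], [-0.37, 0.43, 0.06], [-0.36, 0.44, 0.11], [-0.34, 0.44, 0.16], [-0.32, 0.43, 0.21], [-0.3, 0.42, 0.26], [-0.28, 0.4, 0.3], [-0.25, 0.38, 0.35], [-0.23, 0.35, 0.39], [-0.21, 0.32, 0.42], [-0.19, 0.29, 0.46], [-0.16, 0.25, 0.49]]
```

Call:
{"op": "play_rows", "data": {"targets": [{"claw": 1,"linear": [-0.42,0.34,-0.19],"rotation": [-0.058,-0.02,0.02]},{"claw": 1,"linear": [-0.42,0.37,-0.14],"rotation": [-0.058,-0.02,0.02]},{"claw": 1,"linear": [-0.41,0.39,-0.1],"rotation": [-0.058,-0.02,0.02]},{"claw": 1,"linear": [-0.4,0.41,-0.05],"rotation": [-0.058,-0.02,0.02]},{"claw": 1,"linear": [-0.39,0.42,0],"rotation": [-0.058,-0.02,0.02]},{"claw": 1,"linear": [-0.37,0.43,0.06],"rotation": [-0.058,-0.02,0.02]},{"claw": 1,"linear": [-0.36,0.44,0.11],"rotation": [-0.058,-0.02,0.02]},{"claw": 1,"linear": [-0.34,0.44,0.16],"rotation": [-0.058,-0.02,0.02]},{"claw": 1,"linear": [-0.32,0.43,0.21],"rotation": [-0.058,-0.02,0.02]},{"claw": 1,"linear": [-0.3,0.42,0.26],"rotation": [-0.058,-0.02,0.02]}]}}

```text
time: 6.6
position: [0.4774, 0.0943, 0.2131]
tool_rot: [-1.029, 0.376, -0.471]
ft_force: [0.1, -0.5, 0.0]
grip_width: 0.003
```

```bash
python3 - <<'E'
from plan import *
plantip([.455,.20,.17],tool(-.36,.2),9); print(get_state()['joint_positions'])
E
```

```text
tip now [0.4455 0.1148 0.2161] F [ 0.1 -0.5  0. ] t 6.6
n 9 deg/row 3.63 rot [-0.036 -0.012  0.012] ik [-1.33  0.25  0.02  2.43  1.4   1.43 -1.11] 0.0 0.0
[[-0.16, 0.39, 0.22], [-0.15, 0.38, 0.25], [-0.13, 0.36, 0.27], [-0.12, 0.35, 0.29], [-0.11, 0.34, 0.31], [-0.1, 0.32, 0.33], [-0.08, 0.3, 0.35], [-0.07, 0.28, 0.37], [-0.06, 0.26, 0.39]]
[-1.31180836  0.23955332  0.07590099  2.44104     1.31492042  1.58983918
 -1.60729927]
```

Call:
{"op": "play_rows", "data": {"targets": [{"claw": 1,"linear": [-0.16,0.39,0.22],"rotation": [-0.036,-0.012,0.012]},{"claw": 1,"linear": [-0.15,0.38,0.25],"rotation": [-0.036,-0.012,0.012]},{"claw": 1,"linear": [-0.13,0.36,0.27],"rotation": [-0.036,-0.012,0.012]},{"claw": 1,"linear": [-0.12,0.35,0.29],"rotation": [-0.036,-0.012,0.012]},{"claw": 1,"linear": [-0.11,0.34,0.31],"rotation": [-0.036,-0.012,0.012]},{"claw": 1,"linear": [-0.1,0.32,0.33],"rotation": [-0.036,-0.012,0.012]},{"claw": 1,"linear": [-0.08,0.3,0.35],"rotation": [-0.036,-0.012,0.012]},{"claw": 1,"linear": [-0.07,0.28,0.37],"rotation": [-0.036,-0.012,0.012]},{"claw": 1,"linear": [-0.06,0.26,0.39],"rotation": [-0.036,-0.012,0.012]},{"claw": 1,"linear": [0,0,0],"rotation": [0,0,0]}]}}

```text
time: 7.43
position: [0.4948, 0.186, 0.154]
tool_rot: [-1.532, 0.451, -0.107]
ft_force: [-0.2, -0.9, 0.5]
grip_width: 0.007
```

```bash
python3 - <<'E'
from plan import *
plantip([.455,.19,.088],tool(-.36,.2),6); print(get_state()['joint_positions'])
E
```

```text
tip now [0.4601 0.1991 0.1621] F [-0.2 -0.9  0.5] t 7.4333
n 6 deg/row 0.3 rot [ 0.003 -0.    -0.002] ik [-1.31  0.49  0.02  2.42  1.44  1.39 -1.34] 0.0 0.0
[[0.1, 0.48, -0.06], [0.09, 0.48, -0.06], [0.09, 0.48, -0.06], [0.09, 0.48, -0.06], [0.09, 0.48, -0.06], [0.09, 0.48, -0.07]]
[-1.30443598  0.25947864  0.01994192  2.42416165  1.40498734  1.40447619
 -1.08111992]
```

Call:
{"op": "play_rows", "data": {"targets": [{"claw": 1,"linear": [0.1,0.48,-0.06],"rotation": [0.003,0,-0.002]},{"claw": 1,"linear": [0.1,0.48,-0.06],"rotation": [0.003,0,-0.002]},{"claw": 1,"linear": [0.09,0.48,-0.06],"rotation": [0.003,0,-0.002]},{"claw": 1,"linear": [0.09,0.48,-0.06],"rotation": [0.003,0,-0.002]},{"claw": 1,"linear": [0.09,0.48,-0.06],"rotation": [0.003,0,-0.002]},{"claw": 1,"linear": [0.09,0.48,-0.06],"rotation": [0.003,0,-0.002]},{"claw": 1,"linear": [0,0,0],"rotation": [0,0,0]}]}}

```text
time: 8.02
position: [0.4939, 0.1721, 0.0788]
tool_rot: [-1.49, 0.436, -0.14]
ft_force: [-0.7, 0.0, -0.7]
grip_width: 0.002
```

```bash
python3 - <<'E'
from plan import *
plantip([.514,.18,.088],tool(-.36,.2),6)
E
```

```text
tip now [0.4592 0.1856 0.0862] F [-0.7  0.  -0.7] t 8.0167
n 6 deg/row 0.23 rot [-0.002 -0.001  0.   ] ik [-1.23  0.51  0.1   2.39  1.58  1.31 -1.32] 0.0 0.0
[[0.35, -0.08, 0.1], [0.35, -0.08, 0.1], [0.35, -0.08, 0.1], [0.35, -0.08, 0.1], [0.35, -0.08, 0.1], [0.35, -0.08, 0.1]]
```

Call:
{"op": "play_rows", "data": {"targets": [{"claw": 1,"linear": [0.35,-0.08,0.1],"rotation": [-0.002,0,0]},{"claw": 1,"linear": [0.35,-0.08,0.1],"rotation": [-0.002,0,0]},{"claw": 1,"linear": [0.35,-0.08,0.1],"rotation": [-0.002,0,0]},{"claw": 1,"linear": [0.35,-0.08,0.1],"rotation": [-0.002,0,0]},{"claw": 1,"linear": [0.35,-0.08,0.1],"rotation": [-0.002,0,0]},{"claw": 1,"linear": [0.35,-0.08,0.1],"rotation": [-0.002,0,0]},{"claw": 1,"linear": [0,0,0],"rotation": [0,0,0]}]}}

```text
time: 8.6
position: [0.5579, 0.1639, 0.0847]
tool_rot: [-1.505, 0.438, -0.143]
ft_force: [-0.1, -0.4, -0.6]
grip_width: 0.009
```

```bash
python3 - <<'E'
from plan import *
s=get_state();print(R.from_rotvec(s['tool_rot']).inv().apply([0,0,1]).round(3))
plantip([.514,.18,.105],tool(-.36,.2),2)
t=get_image('top');cv2.imwrite('pics/t8.png',t)
E
```

```text
[-0.191 -0.982  0.005]
tip now [0.5231 0.1774 0.092 ] F [-0.1 -0.4 -0.6] t 8.6
n 2 deg/row 0.48 rot [-0.002 -0.004  0.003] ik [-1.23  0.46  0.1   2.4   1.57  1.31 -1.28] 0.0 0.0
[[-0.24, -0.21, -0.01], [-0.24, -0.21, -0.01]]
```

Call:
{"op": "play_rows", "data": {"targets": [{"claw": 1,"linear": [-0.24,-0.15,-0.01],"rotation": [-0.002,-0.004,0.003]},{"claw": 1,"linear": [-0.2,-0.15,-0.01],"rotation": [-0.002,-0.004,0.003]},{"claw": 1,"linear": [0,0,0],"rotation": [0,0,0]}]}}

```text
time: 8.9
position: [0.5473, 0.1667, 0.0946]
tool_rot: [-1.511, 0.436, -0.123]
ft_force: [0.1, 0.0, -0.5]
grip_width: 0.004
```

```bash
python3 - <<'E'
from plan import *
plantip([.514,.18,.115],tool(-.36,.2),4)
E
```

```text
tip now [0.5124 0.1798 0.1022] F [ 0.1  0.  -0.5] t 8.9
n 4 deg/row 0.04 rot [ 0.  0. -0.] ik [-1.23  0.43  0.1   2.4   1.57  1.32 -1.25] 0.0 0.0
[[-0.01, -0.13, 0.01], [-0.01, -0.13, 0.01], [-0.01, -0.13, 0.01], [-0.01, -0.13, 0.01]]
```

Call:
{"op": "play_rows", "data": {"targets": [{"claw": 1,"linear": [-0.02,-0.12,0.01],"rotation": [0,0,0]},{"claw": 1,"linear": [-0.02,-0.12,0.01],"rotation": [0,0,0]},{"claw": 1,"linear": [-0.02,-0.12,0.01],"rotation": [0,0,0]}]}}

```text
time: 9.15
position: [0.5459, 0.1677, 0.1012]
tool_rot: [-1.511, 0.441, -0.114]
ft_force: [2.6, -1.1, -6.3]
grip_width: 0.01
```

Call:
{"op": "play_rows", "data": {"targets": [{"claw": 1,"linear": [-0.02,-0.12,0.01],"rotation": [0,0,0]},{"claw": 1,"linear": [-0.02,-0.12,0.01],"rotation": [0,0,0]},{"claw": 1,"linear": [-0.02,-0.12,0.01],"rotation": [0,0,0]}]}}

```text
time: 9.4
position: [0.5456, 0.1677, 0.1083]
tool_rot: [-1.513, 0.445, -0.109]
ft_force: [1.0, -1.0, -6.4]
grip_width: 0.007
```

```bash
python3 - <<'E'
from plan import *
plantip([.514,.18,.125],tool(-.36,.2),4);t=get_image('top');cv2.imwrite('pics/t9.png',t)
E
```

```text
tip now [0.5108 0.1807 0.1165] F [ 1.  -1.  -6.4] t 9.4
n 4 deg/row 0.25 rot [ 0.001  0.    -0.003] ik [-1.22  0.4   0.1   2.41  1.57  1.32 -1.22] 0.0 0.0
[[0.01, -0.1, 0.0], [0.01, -0.1, 0.0], [0.01, -0.1, 0.0], [0.01, -0.1, 0.0]]
```

Contact: a steady −6.4 N at the height predicted for the lip, and the sash is moving. I'll push on upward smoothly.

Call:
{"op": "play_rows", "data": {"targets": [{"claw": 1,"linear": [-0.03,-0.22,0.02],"rotation": [0.0,0,-0.001]},{"claw": 1,"linear": [-0.04,-0.25,0.02],"rotation": [0.0,0,-0.001]},{"claw": 1,"linear": [-0.04,-0.25,0.02],"rotation": [0.0,0,-0.001]},{"claw": 1,"linear": [-0.04,-0.25,0.02],"rotation": [0.0,0,-0.001]},{"claw": 1,"linear": [-0.04,-0.25,0.02],"rotation": [0.0,0,-0.001]},{"claw": 1,"linear": [-0.04,-0.25,0.02],"rotation": [0.0,0,-0.001]},{"claw": 1,"linear": [-0.04,-0.25,0.02],"rotation": [0.0,0,-0.001]},{"claw": 1,"linear": [-0.04,-0.22,0.02],"rotation": [0.0,0,-0.001]}]}}

```text
time: 10.12
position: [0.546, 0.1674, 0.1582]
tool_rot: [-1.52, 0.445, -0.118]
ft_force: [-4.7, -0.4, -7.0]
grip_width: 0.005
```

```bash
python3 - <<'E'
from plan import *
plantip([.514,.18,.22],tool(-.36,.2),8)
E
```

```text
tip now [0.5112 0.1806 0.1661] F [-4.7 -0.4 -7. ] t 10.1167
n 8 deg/row 0.11 rot [ 0.001 -0.    -0.001] ik [-1.22  0.12  0.1   2.41  1.52  1.35 -0.95] 0.0 0.0
[[-0.04, -0.27, -0.0], [-0.04, -0.27, 0.0], [-0.04, -0.27, 0.0], [-0.04, -0.27, 0.0], [-0.04, -0.27, 0.0], [-0.04, -0.27, 0.0], [-0.04, -0.27, 0.0], [-0.04, -0.27, 0.0]]
```

Call:
{"op": "play_rows", "data": {"targets": [{"claw": 1,"linear": [-0.05,-0.25,0],"rotation": [0.0,0,-0.001]},{"claw": 1,"linear": [-0.05,-0.25,0],"rotation": [0.0,0,-0.001]},{"claw": 1,"linear": [-0.05,-0.25,0],"rotation": [0.0,0,-0.001]},{"claw": 1,"linear": [-0.05,-0.25,0],"rotation": [0.0,0,-0.001]},{"claw": 1,"linear": [-0.05,-0.25,0],"rotation": [0.0,0,-0.001]},{"claw": 1,"linear": [-0.05,-0.25,0],"rotation": [0.0,0,-0.001]},{"claw": 1,"linear": [-0.05,-0.22,0],"rotation": [0.0,0,-0.001]},{"claw": 1,"linear": [-0.04,-0.16,0],"rotation": [0.0,0,-0.001]}]}}

```text
time: 10.78
position: [0.546, 0.1672, 0.2127]
tool_rot: [-1.521, 0.434, -0.13]
ft_force: [-0.2, -0.5, -6.9]
grip_width: 0.003
```

```bash
python3 - <<'E'
from plan import *
plantip([.512,.18,.23],tool(-.36,.2),2)
from fit import *
s=get_state();pickle.dump(s,open('s9.pkl','wb'));t=get_image('top');w=get_image('wrist');cv2.imwrite('pics/t10.png',t);cv2.imwrite('pics/w10.png',w)
C=cam('wrist',s);M=[.5359,.289,.251];h=(s['position']+R.from_rotvec(s['tool_rot']).apply(TIP))[2]+.0115-.11
pp=[.5036,.1348,-.0481,h]
print('h',h,'wrist: mark',proj(C,M),'lipL,R',proj(C,[hood(pp,[0,.12,0]),hood(pp,[0,-.12,0])]),'top',proj(T,[M,hood(pp,[-.0035,.12,.0085]),hood(pp,[-.0035,-.12,.0085])]))
E
```

```text
tip now [0.5112 0.1804 0.22  ] F [-0.2 -0.5 -6.9] t 10.7833
n 2 deg/row 0.31 rot [ 0.003 -0.001  0.002] ik [-1.23  0.1   0.1   2.41  1.51  1.35 -0.92] 0.0 0.0
[[-0.02, -0.2, -0.0], [-0.02, -0.2, -0.0]]
h 0.12154853295066036 wrist: mark [[516.37278218 305.01472119]] lipL,R [[453.76374457 277.22299276]
 [105.86088258 243.00869899]] top [[249.42586414 145.95652453]
 [254.01667468 160.64352763]
 [334.5123758  199.30084275]]
```

Call:
{"op": "play_rows", "data": {"targets": [{"claw": 1,"linear": [-0.03,-0.14,0],"rotation": [0.001,0,0]},{"claw": 1,"linear": [-0.03,-0.16,0],"rotation": [0.001,0,0]},{"claw": 1,"linear": [-0.02,-0.1,0],"rotation": [0,0,0]},{"claw": 1,"linear": [0,-0.04,0],"rotation": [0,0,0]}]}}

```text
time: 11.22
position: [0.5463, 0.1672, 0.2248]
tool_rot: [-1.518, 0.434, -0.132]
ft_force: [-3.5, 0.3, -6.8]
grip_width: -0.001
```

```bash
python3 - <<'E'
from plan import *
from fit import *
t=get_image('top');cv2.imwrite('pics/t11.png',t)
plantip([.512,.18,.2395],tool(-.36,.2),2)
s=get_state();z=(s['position']+R.from_rotvec(s['tool_rot']).apply(TIP))[2]+.0115
# bright lip band: lower (front) edge per column, versus the prediction for a given h
def low(im,h):
    pp=[.5036,.1348,-.0481,h];out=[]
    for y in np.linspace(-.10,.10,9):
        u,v=proj(T,hood(pp,[-.0035,y,.0085]))[0];c=im[:,int(round(u))].max(axis=1).astype(float)
        a=int(v)-9;g=np.diff(cv2.GaussianBlur(c[a:a+20].reshape(-1,1),(1,3),0).ravel());k=int(np.argmin(g));out.append((round(u),round(v,1),a+k+.5,round(g[k])))
    return out
print('start');print(low(cv2.imread('pics/top0.png'),.0114));print('now',z);print(low(t,z-.11))
E
```

```text
tip now [0.5114 0.1804 0.2323] F [-3.5  0.4 -4.7] t 11.2667
n 2 deg/row 0.26 rot [ 0.002 -0.001  0.002] ik [-1.23  0.07  0.1   2.4   1.51  1.36 -0.89] 0.0 0.0
[[-0.01, -0.14, -0.0], [-0.02, -0.14, -0.0]]
start
[(326, np.float64(223.1), 224.5, -38), (318, np.float64(218.9), 220.5, -38), (310, np.float64(214.9), 216.5, -37), (302, np.float64(210.8), 212.5, -37), (294, np.float64(206.9), 208.5, -40), (287, np.float64(203.0), 204.5, -39), (279, np.float64(199.1), 200.5, -40), (272, np.float64(195.3), 196.5, -29), (264, np.float64(191.6), 192.5, -26)]
now 0.243765612811254
[(327, np.float64(192.5), 192.5, -32), (318, np.float64(188.3), 188.5, -32), (310, np.float64(184.1), 184.5, -34), (301, np.float64(179.9), 180.5, -31), (292, np.float64(175.9), 176.5, -30), (284, np.float64(171.9), 172.5, -31), (276, np.float64(167.9), 169.5, -43), (268, np.float64(164.1), 164.5, -30), (260, np.float64(160.3), 161.5, -39)]
```

```bash
cat > lipm.py <<'E'
from fit import *
from scipy.optimize import brentq
P0=[.5045,.1342,-.0527,.0109]   # wrist-only hood fit
ex=R.from_euler('z',P0[2]).apply([1,0,0])
def edge(im,h,half=7):
    pp=P0[:3]+[h];d=[]
    g=im.min(axis=2).astype(np.float32)
    for y in np.linspace(-.10,.02,25):
        a=proj(T,hood(pp,[-.0035,y,.0085]))[0]
        v=np.arange(-half,half+.01,.1,dtype=np.float32)
        c=cv2.remap(g,np.full((len(v),1),a[0],np.float32),(a[1]+v).reshape(-1,1).astype(np.float32),cv2.INTER_LINEAR).ravel()
        k=np.diff(cv2.GaussianBlur(c.reshape(-1,1),(1,9),0).ravel());w=np.clip(-k,0,None);w[w<.5*w.max()]=0
        d.append((w*v[:-1]).sum()/w.sum())
    return np.median(d),np.std(d)
b0=edge(cv2.imread('pics/top0.png'),.0109)
if __name__=='__main__':
    for dx in(.022,.025,.028):
        for n,C,uv in(('W',W,(347.7,60.7)),('T',T,(249.4,145.6))):
            o,d=ray(C,uv);t=((hood(P0,[dx,0,0])-o)@ex)/(d@ex);print(n,dx,(o+d*t).round(4))
    print('bias start',b0)
    for f in('pics/t9.png','pics/t10.png','pics/t11.png'):
        im=cv2.imread(f);hs=np.linspace(0,.16,81);
        h=.0109 if '9' in f else .125
        for _ in range(6):
            e=edge(im,h)[0]-b0[0];h-=e*.0038
        print(f,'h',round(h,4),'lip z',round(h+.11,4),e)
E
python3 lipm.py
```

```text
W 0.022 [0.5347 0.2889 0.2505]
T 0.022 [0.5346 0.2878 0.2539]
W 0.025 [0.5376 0.2873 0.2491]
T 0.025 [0.5378 0.2906 0.25  ]
W 0.028 [0.5405 0.2858 0.2476]
T 0.028 [0.5409 0.2934 0.2461]
bias start (np.float32(1.6528072), np.float32(0.12653396))
pics/t9.png h 0.0214 lip z 0.1314 0.008738041
pics/t10.png h 0.1255 lip z 0.2355 0.0017800331
pics/t11.png h 0.1375 lip z 0.2475 0.018745065
```

The picture-based lip height gives a steady offset of about 15 mm over the tip, so the lip is at 0.2475 against a mark at about 0.2495. I'll push the last 2 mm.

Call:
{"op": "play_rows", "data": {"targets": [{"claw": 1,"linear": [-0.01,-0.09,0],"rotation": [0,0,0]},{"claw": 1,"linear": [0,-0.03,0],"rotation": [0,0,0]}]}}

```text
time: 11.43
position: [0.5463, 0.1672, 0.2276]
tool_rot: [-1.519, 0.434, -0.131]
ft_force: [-2.7, 1.2, -6.7]
grip_width: 0.003
```

```bash
python3 - <<'E'
from plan import *
plantip([.512,.18,.2395],tool(-.36,.2),2)
from lipm import *
im=get_image('top');cv2.imwrite('pics/t12.png',im);h=.138
for _ in range(6): h-=(edge(im,h)[0]-b0[0])*.0038
print('lip z',h+.11)
plantip([.512,.18,.2395],tool(-.36,.2),2)
E
```

```text
tip now [0.5115 0.1804 0.2349] F [-2.7  1.2 -6.7] t 11.4333
n 2 deg/row 0.26 rot [ 0.002 -0.001  0.002] ik [-1.23  0.07  0.1   2.4   1.51  1.36 -0.89] 0.0 0.0
[[-0.0, -0.09, -0.0], [-0.0, -0.09, -0.0]]
lip z 0.25028652
tip now [0.5115 0.1804 0.2349] F [-3.9  1.  -5.6] t 11.4833
n 2 deg/row 0.26 rot [ 0.002 -0.001  0.002] ik [-1.23  0.07  0.1   2.4   1.51  1.36 -0.89] 0.0 0.0
[[-0.01, -0.09, -0.0], [-0.01, -0.09, -0.0]]
```

Call:
{"op": "play_rows", "data": {"targets": [{"claw": 1,"linear": [0.02,0.12,0],"rotation": [0,0,0]},{"claw": 1,"linear": [0.06,0.3,0],"rotation": [0,0,0]},{"claw": 1,"linear": [0.06,0.3,0],"rotation": [0,0,0]},{"claw": 1,"linear": [-0.3,0.2,0],"rotation": [0,0,0]},{"claw": 1,"linear": [-0.6,0,0],"rotation": [0,0,0]},{"claw": 1,"linear": [-0.6,0,0],"rotation": [0,0,0]},{"claw": 1,"linear": [-0.6,0,0],"rotation": [0,0,0]},{"claw": 1,"linear": [-0.6,0,0.2],"rotation": [0,0,0]},{"claw": 1,"linear": [-0.3,0,0],"rotation": [0,0,0]},{"claw": 1,"linear": [0,0,0],"rotation": [0,0,0]}]}}

```text
time: 12.32
position: [0.4772, 0.2006, 0.2241]
tool_rot: [-1.519, 0.42, -0.15]
ft_force: [-0.4, 0.6, -0.3]
grip_width: 0.004
```

```bash
python3 - <<'E'
from plan import *
from lipm import *
s=get_state();im=get_image('top');cv2.imwrite('pics/t13.png',im);h=.138
for _ in range(6): h-=(edge(im,h)[0]-b0[0])*.0038
print('lip z',h+.11)
print(s['joint_positions'].round(2)); plantip([.40,.27,.30],tool(-.7,.4)*R.from_rotvec([1.2,0,0]),13)
E
```

```text
lip z 0.25024876
[-1.35  0.13 -0.01  2.39  1.35  1.51 -0.96]
tip now [0.4427 0.2138 0.2306] F [ 0.1  0.2 -1. ] t 12.3667
n 13 deg/row 5.94 rot [0.063 0.021 0.   ] ik [-1.37  0.15  0.03  1.97  0.98  1.72 -1.89] 0.0 0.0
[[-0.23, -0.15, 0.08], [-0.23, -0.14, 0.09], [-0.23, -0.13, 0.09], [-0.24, -0.12, 0.1], [-0.24, -0.11, 0.1], [-0.24, -0.1, 0.1], [-0.25, -0.09, 0.11], [-0.25, -0.08, 0.11], [-0.25, -0.07, 0.11], [-0.26, -0.06, 0.11], [-0.26, -0.05, 0.1], [-0.26, -0.04, 0.1], [-0.27, -0.03, 0.09]]
```

The sash stays at 0.250 and the hand is clear. For an independent check I'll turn back to the earlier wrist view, using the last picture I'm allowed.

Call:
{"op": "play_rows", "data": {"targets": [{"claw": 1,"linear": [-0.3,-0.2,0.1],"rotation": [0.063,0.021,0]},{"claw": 1,"linear": [-0.3,-0.2,0.1],"rotation": [0.063,0.021,0]},{"claw": 1,"linear": [-0.3,-0.2,0.1],"rotation": [0.063,0.021,0]},{"claw": 1,"linear": [-0.3,-0.2,0.1],"rotation": [0.063,0.021,0]},{"claw": 1,"linear": [-0.3,-0.15,0.1],"rotation": [0.063,0.021,0]},{"claw": 1,"linear": [-0.3,-0.15,0.1],"rotation": [0.063,0.021,0]},{"claw": 1,"linear": [-0.3,-0.1,0.1],"rotation": [0.063,0.021,0]},{"claw": 1,"linear": [-0.3,-0.1,0.1],"rotation": [0.063,0.021,0]},{"claw": 1,"linear": [-0.3,-0.1,0.1],"rotation": [0.063,0.021,0]},{"claw": 1,"linear": [0,0,0],"rotation": [0,0,0]}]}}

```text
time: 13.2
position: [0.4336, 0.228, 0.2786]
tool_rot: [-0.58, 0.496, -0.53]
ft_force: [0.3, 0.6, -0.2]
grip_width: 0.004
```

```bash
python3 - <<'E'
from plan import *
from lipm import *
s=get_state();pickle.dump(s,open('s14.pkl','wb'));w=get_image('wrist');t=get_image('top');cv2.imwrite('pics/w14.png',w);cv2.imwrite('pics/t14.png',t)
C=cam('wrist',s);q=proj(C,[[.5365,.288,.250],hood(P0[:3]+[.14],[-.0035,.12,.0015]),hood(P0[:3]+[.14],[-.0035,-.12,.0015])]);print(q,s['position'],s['time'])
u,v=np.clip(q[:2].mean(0)-[50,75],0,[520,250]).astype(int);print(u,v)
wc=cv2.resize(w[v:v+150,u:u+100],(400,600),interpolation=cv2.INTER_CUBIC)
tc=cv2.resize(t[120:240,235:375][:,:],(400,343),interpolation=cv2.INTER_CUBIC)
tr=cv2.resize(t[180:230,335:385],(257,257),interpolation=cv2.INTER_CUBIC)
R2=np.zeros((600,400,3),np.uint8);R2[:343]=tc;R2[343:,:257]=tr
cv2.imwrite('pics/c14.png',np.hstack([wc,R2]))
E
```

```text
[[391.80188903  91.41637507]
 [355.80643052 135.08988423]
 [270.22280062 259.43386233]] [0.43358422 0.22803037 0.27863703] 13.2
323 38
```

View pics/c14.png

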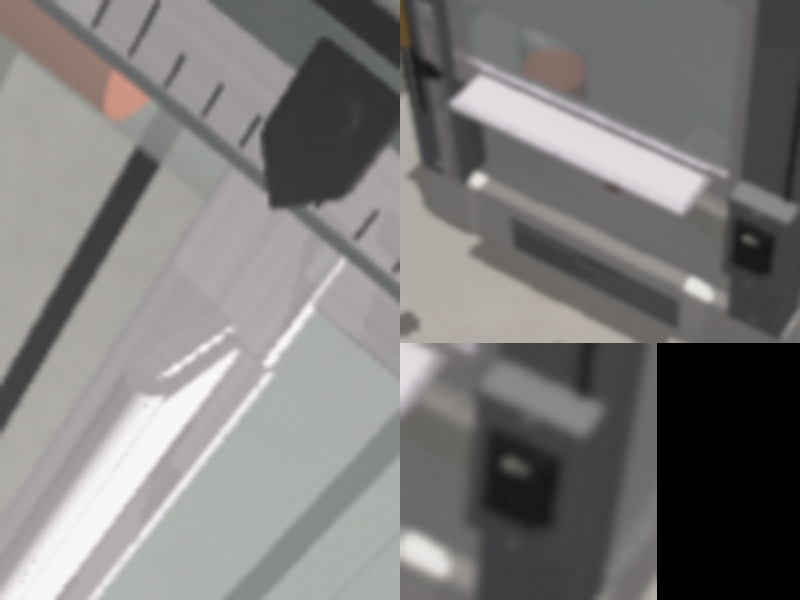

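The wrist view shows the arrow tip at (391.3,90.0), predicted (391.8,91.4), and the lip's left lower corner at about (355,133.5), predicted (355.8,135.1), both for z = 0.250. Both are off by the same small amount, so the lip and mark are level. The rocker still shows the pressed-in position. I'll hand in.

```bash
python3 -c "
from bench import *
print(get_state()['ft_force']);print(close_job())"
```

```text
[ 0.20838267 -0.28290515 -0.57469241]
the job is handed in; nothing more can be done
None
```

The switch is on and the sash stands at the mark. I handed the job in at about 13.3 s with the arm clear of everything; no verdict was reported.

- **Switch:** I pressed the upper half with closed fingers until it was rigid at about 25 N. The rocker's white mark had moved in 4.1 mm, as specified for fully on, and it looked the same in the last picture.
- **Sash:** I pushed up from under the lip with closed fingers, at about 5–7 N upward, then lowered the fingers and withdrew. The underside of the lip was at z ≈ 0.250 before and after withdrawing. The mark measured z ≈ 0.249–0.251, good to about 2 mm. In the last wrist picture, the lip's corner and the arrow's tip both sat about 1.5 px from where 0.250 puts them, in the same direction, so they are level.
- **Other objects:** I felt no other contact. In the last crops the hood looked undisturbed, but I did not measure the other objects again.

Two things did not match:
- **Finger length:** all three cameras showed the fingertips about 38 mm behind the reported TCP. I planned with that offset, and touching the rocker and lip agreed to within about 4 mm.
- **Lip height over the fingertip:** it came out at 15 mm against my assumed 11.5 mm. I corrected the last push for this from the top-camera pictures.

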